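# Lid the spice grinder set and hold the grinder at half twist

### The job

Two look-alike white lids lie at the front of the worktop: first put the smaller one on the open steel storage cup so that it sits flat on the rim. Then drop the larger one into the spice grinder's bayonet collar, fully down with its lugs through the two notches, and twist it clockwise (seen from above) half way to the lock, until its grip bar points at the long bar marks, never on to the lock click at the double pips. It springs back if let go, so keep gripping it and finish while holding it still there; leave the other things on the worktop where they are.

Things in the scene. Friction and masses are not known exactly. Their poses are not given: they have to be found in the camera images.
- grinder: spice grinder fixed to the worktop: steel drum 108 mm across the foot, 96 mm above, under a white collar 102 mm across. Origin: centre of the underside, at worktop height; z up along its axis; x points to a notch. The collar has two notches, at +x and -x. A lid's underside rests on the drive ring inside, 90 mm above the origin. Position and yaw vary.
- grinder_mouth (a point): centre of the collar's top, on the axis, 110 mm up, axes as the grinder's. Mouth 70 mm across; notches 18 mm wide, out to 47 mm from the axis, let lugs pass the 7 mm thick flange; below it the lugs turn, and the flange keeps the lid in. Marks on the top, on both sides: one pip at each notch, two pips at the lock, 1.2 rad clockwise of the notch.
- half_mark (a point): on the collar top, 46.5 mm from the axis: the raised black radial bar (8 x 3 mm) half way, 0.6 rad clockwise (seen from above) of the +x notch; its twin is half a turn away.
- drive_ring (a joint): sprung ring in the collar that the lugs fit into (1.5 mm play each side) and turn. 0 at rest (slots under the notches), growing clockwise seen from above; 0.6 rad half way, 1.2 end stop; the lock has clicked from 0.9. A spring turns it back to 0 when let go: 0.03 N m at 0, 0.09 N m half way (friction 0.01 N m).
- large_lid: larger lid, white, loose, 60 to 130 g, lying plug down. Origin: centre of the underside; z up. Plug 66 mm across (edge chamfered), 23 mm high; two round lugs at +x and -x, out to 37.5 mm from the axis, 10 mm thick, 0 to 10 mm up; plate 82 mm across, 23 to 30 mm up. A half turn makes no difference. Fits the grinder with 2 mm clearance all round; seated, its plate is 3 mm above the collar.
- large_lid_bar (a point): middle of the larger lid's grip bar, 42 mm above its origin. The bar runs along x, over the lugs: 64 mm long, 14 mm thick (y), from the plate at 30 mm up to 54 mm.
- small_lid: smaller lid, white, same shape, loose, 40 to 85 g, lying plug down. Origin: centre of the underside; z up. Plug 48 mm across, 16 mm high; lugs at +x and -x out to 27 mm from the axis, 10 mm thick; plate 66 mm across, 16 to 22 mm up. It goes into the cup's mouth at any yaw, plate on the rim, no twist.
- small_lid_bar (a point): middle of the smaller lid's grip bar, 34 mm above its origin. The bar runs along x: 50 mm long, 14 mm thick (y), from the plate at 22 mm up to 46 mm.
- cup: open round storage cup, steel, loose, 0.4 kg, 63 mm outside, mouth 57 mm inside, 70 mm high. Origin: centre of the underside; z up. With its lid on, the lid's origin is 54 mm above the cup's origin.
- garlic: garlic bulb, about 56 mm wide and high, a bystander, origin at the centre of the underside
- egg_timer: round kitchen timer, 67 mm wide, 54 mm high, a bystander, origin at the centre of the underside
- salt_shaker: salt shaker, 44 mm wide, 90 mm high, a bystander, origin at the centre of the underside
- matchbox: matchbox, 37x56x17 mm, a bystander, origin at the centre of the underside
Not all that is in view belongs to the job. What is shaped like the large_lid but green is not meant. Leave any turquoise look-alike of the small_lid alone.

How it is judged:
On the way, in this order (a step that is already met when the one before it is completed fails the run):
1. the smaller lid lies flat on the cup, let go (horizontal distance between small_lid and cup below 0.008 m and z of small_lid in the frame of cup between 0.05 and 0.058 m and angle between small_lid's own z axis and vertical below 0.08 rad and contact force between the fingers and small_lid below 0.1 N), for 0.2 s.
2. the larger lid is fully down in the grinder's collar (horizontal distance between large_lid and grinder below 0.005 m and z of large_lid in the frame of grinder between 0.085 and 0.0945 m and angle between large_lid's own z axis and vertical below 0.08 rad), for 0.2 s.
At the end, for the whole second after the job is handed in: Smaller lid flat on the upright cup (within 8 mm of its axis, 4 mm in height), let go; larger lid upright and down in the collar (within 5 mm of its axis, 4.5 mm of its seat), gripped with over 2 N, holding the drive ring still at 0.45 to 0.75 rad (all of step 1 and all of step 2 and angle between cup's own z axis and vertical below 0.08 rad and height (world z) of cup below 0.01 m and value of joint drive_ring between 0.45 and 0.75 rad and angle between the x axis of large_lid and the x axis of grinder, either way round between 0.4 and 0.85 rad and contact force between the fingers and large_lid above 2 N and velocity of joint drive_ring between -0.15 and 0.15 rad/s and linear speed of small_lid below 0.02 m/s); the arm keeps its last pose, push and grip.
It fails at once if the lid is twisted on to the lock click (drive ring past 0.9 rad) (value of joint drive_ring above 0.9 rad).
It fails at once if a bystander is moved by more than 30 mm (distance of any of garlic, egg_timer, salt_shaker, matchbox from where it was at the start of the episode above 0.03 m).
It also fails if it takes over 59 s, if anything falls off the work surface, if the arm or the gripper's body presses on something with over 40 N, if the wrist force passes 120 N, or if a joint passes its speed limit or range.

### The arm

A 7-joint arm with a two-finger parallel gripper is mounted at the origin on a cart in front of the work surface, level with it; the furniture and walls round the work are solid. World frame = base frame: x ahead of the robot, y to its left, z up, the work surface at z = 0. Lengths are in m, angles in rad, forces in N, time in s.
With the tool pointing down it reaches from about 0.4 to 0.85 m from the base axis. Payload 4.4 kg.
Tool frame: the origin (TCP) lies between the finger pads; the fingertips stand r.finger_overhang ahead of it and the grasp point (between the pads) lies 5 mm behind it (r.finger_overhang is the distance from the TCP to the fingertips, in m); z points along the fingers, x is the direction in which the jaws open and shut, and the axes are right-handed (so a half turn about z gives the same grasp; the last joint's range is limited). The gripper opens to 94 mm and grips with 3 to 60 N. Pads are 16 mm wide; open, the fingers measure 119 mm over their backs; the gripper's body (75 mm by 177 mm) begins 78 mm behind the grasp point.
Start: joints at [-1.341, 0.628, 0.038, 1.517, -0.027, 0.996, -0.02], TCP at [0.189, 0.622, 0.219] pointing down, gripper open.
Joint ranges: [-3.06, 3.06], [-0.37, 2.12], [-1.25, 1.32], [0.18, 2.47], [-1.1, 4.24], [0.23, 1.98], [-2.94, 2.94]. Speed limits (rad/s): [2.57, 2.57, 3.14, 3.14, 3.14, 3.14, 3.14].

### API

Orientations are given as a unit quaternion [w, x, y, z].
In Python, from cell import r gives the robot as it stands. The module is installed in compiled form; this text tells all that it offers.
- The arm moves only by the tool drive_tool, never from a script. Its argument "moves" is a list that holds one entry, the list of rows, each a list of 7 numbers: the turn, a rotation vector about the tool's x, y, z in rad, then the shift along the tool's x, y, z in m, then the gripper's target within -1 to 1 (fully open at 1, half-way at 0, shut at -1). A call has exactly 8 rows; each row shifts and turns the commanded pose from where the row before left it, along the tool's axes as they then stand; what a row does not reach is not made up. A row lasts 1/8 s, in which the tool goes at most 62.5 mm and 10.7 degrees, less where a joint would pass 70% of its speed; a pose out of reach is approached as far as the arm can. A call is refused whole if a number of a shift passes 0.0625 or a number of a turn 0.188, either way. A call with a gripper value outside its range is refused whole. The fingers move at their own pace and stop on an object; the grip force is fixed at half the most. Time passes only in rows, so rows that do not move let the fingers close, or fill a call up. It gives the time, the measured TCP pose, the force and the opening at its end, in the units of the state.
- r.read_state(): the state, without advancing time (a new reading comes with each control period).
- r.grab_frame(name): name is "scene" or "top" or "wrist"; returns the picture (420x560x3 uint8, blue, green, red); there is no depth.
- r.camera_info(name): a dict with "fov_y" (degrees; the focal length in pixels is half the picture's height over the tangent of half this angle, whatever the lens; pixels are square), "cx", "cy" (the principal point, pixels), "world_from_camera" (4x4, takes a point from camera to world coordinates); the wrist camera has in their place "hand_eye" (4x4, takes a point from camera to tool coordinates, whose origin is the TCP and whose axes are the tool frame's). Camera axes: x right, y down, z forward; pixel columns grow to the right and rows downward; lengths in m; the calibration is good to about 2 mm. The wrist camera is an equidistant fisheye: a pixel r from the principal point sees the ray r / f radians off the axis. A picture is of the moment at which its call begins: read the wrist's pose just before it. camera_info takes no time and is no camera call.
- r.close_job(): hands the job in, once; it reports no verdict.
The state is a dict: "time": time; "joint_pos": joint angles; "joint_vel": joint speeds; "effort": joint torques, N m; "ee_pos": TCP position; "eef_rot": TCP orientation; "wrist_force": force on the tool from outside, world axes, zero at the start; "ft_torque": the same for the moment, N m; "grip_width": opening from 0.0 (shut) to 1.0 (fully open).
Only numpy, scipy, OpenCV 4.12 (cv2) and the standard library are available. Lean on these libraries where they do the work, as an engineer would, in place of code of your own. Each camera call takes 0.05 s, during which the arm holds its last target.

## Working session

There is one attempt and no reset: what is moved stays moved. The work goes in short steps, Python scripts to look and compute and a tool call to move; the robot and the scene stay as the last step left them, time stands still between calls to the robot, and variables do not carry over. Pictures are saved under pics/ and viewed, and the job is handed in when it is done.

Besides the shell and the picture viewer there is one more tool, called after "Call:" in YAML: its name, and indented under it one key for each argument. drive_tool: Moves the arm, as the interface text tells. Its arguments: {"type":"object","properties":{"moves":{"type":"array","items":{"type":"array","items":{"type":"array","items":{"type":"number"}}}}},"required":["moves"]}

```bash
mkdir -p pics
python3 - <<'E'
from cell import r
import cv2, numpy as np
s=r.read_state()
print({k:np.round(v,4).tolist() for k,v in s.items()}, r.finger_overhang)
for n in ("scene","top","wrist"):
    ci=r.camera_info(n); print(n,{k:np.round(v,4).tolist() for k,v in ci.items()})
    cv2.imwrite(f"pics/{n}0.png",r.grab_frame(n))
E
```

```text
{'time': 0.0, 'joint_pos': [-1.3408, 0.6293, 0.0385, 1.5184, -0.027, 0.9963, -0.02], 'joint_vel': [-0.0006, -0.0016, 0.0019, 0.0006, 0.0018, -0.001, -0.0016], 'effort': [0.0001, -54.971, 1.1437, -18.663, -0.0522, 0.0235, 0.0002], 'ee_pos': [0.1893, 0.6212, 0.2186], 'eef_rot': [0.0006, 0.8036, 0.5952, -0.0007], 'wrist_force': [-0.2648, 0.6521, -0.1589], 'ft_torque': [-0.075, 0.0208, -0.0179], 'grip_width': 1.0032} 0.014
scene {'fov_y': 54.0039, 'cx': 285.4345, 'cy': 206.3965, 'world_from_camera': [[0.5506, -0.4538, 0.7006, -0.1682], [-0.8344, -0.2746, 0.4779, -0.5685], [-0.0245, -0.8477, -0.5299, 0.6492], [0.0, 0.0, 0.0, 1.0]]}
top {'fov_y': 48.7164, 'cx': 279.5582, 'cy': 206.6841, 'world_from_camera': [[-0.011, -0.9951, 0.098, 0.492], [-0.9998, 0.0094, -0.0168, -0.0567], [0.0158, -0.0982, -0.995, 1.1225], [0.0, 0.0, 0.0, 1.0]]}
wrist {'fov_y': 65.7065, 'cx': 278.6884, 'cy': 216.3602, 'hand_eye': [[1.0, -0.0004, -0.0, 0.0014], [0.0004, 0.9722, 0.2342, -0.0677], [-0.0001, -0.2342, 0.9722, -0.1651], [0.0, 0.0, 0.0, 1.0]]}
```

View pics/scene0.png

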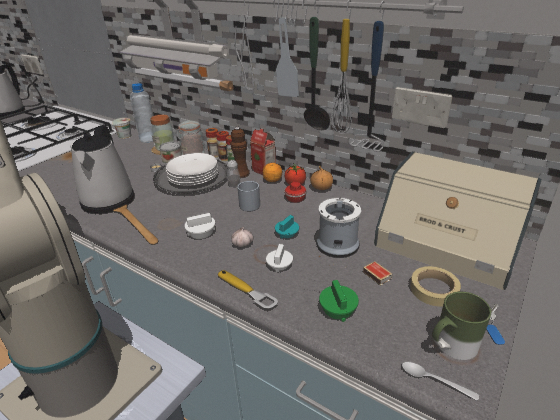

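View pics/top0.png

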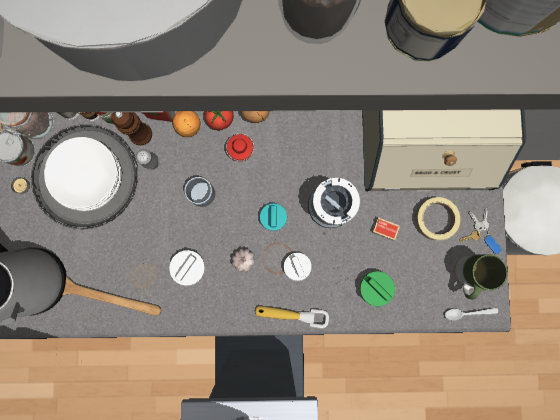

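View pics/wrist0.png

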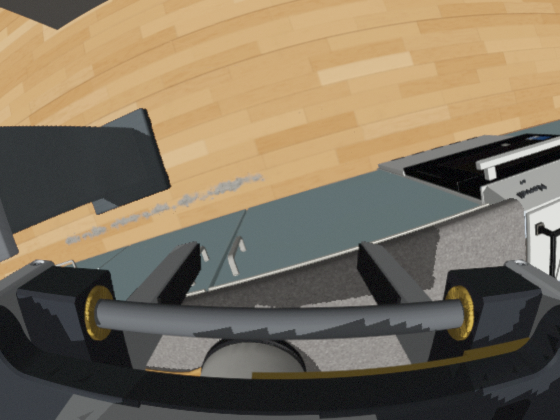

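The top picture shows two white lids: (187,268), about 36 px wide, and (297,266), about 28 px wide. The wider one is the large lid and the narrower one the small lid. The green one (378,288) and the turquoise one (273,216) are decoys. The grinder is at (335,202) and the cup at (199,190). I'll confirm in an enlarged crop.

```bash
cat > h.py <<'E'
import numpy as np, cv2
from scipy.spatial.transform import Rotation as R
from cell import r
def Rq(q): return R.from_quat([q[1],q[2],q[3],q[0]])
def cam(n,s=None):
    ci=r.camera_info(n); f=210/np.tan(np.radians(ci["fov_y"])/2)
    if n=="wrist":
        T=np.eye(4);T[:3,:3]=Rq(s["eef_rot"]).as_matrix();T[:3,3]=s["ee_pos"];T=T@np.array(ci["hand_eye"])
    else: T=np.array(ci["world_from_camera"])
    return dict(f=f,cx=ci["cx"],cy=ci["cy"],T=T,fish=n=="wrist")
def rays(c,px):
    px=np.atleast_2d(np.asarray(px,float)); d=px-[c["cx"],c["cy"]]
    if c["fish"]:
        rr=np.linalg.norm(d,axis=1,keepdims=True); th=rr/c["f"]
        v=np.hstack([d/np.maximum(rr,1e-9)*np.sin(th),np.cos(th)])
    else: v=np.hstack([d/c["f"],np.ones((len(d),1))])
    v/=np.linalg.norm(v,axis=1,keepdims=True)
    return c["T"][:3,3], v@c["T"][:3,:3].T
def plane(c,px,z):
    o,v=rays(c,px); return o+v*((z-o[2])/v[:,2])[:,None]
def tri(obs):
    A=np.zeros((3,3));b=np.zeros(3)
    for c,p in obs:
        o,v=rays(c,p);v=v[0];M=np.eye(3)-np.outer(v,v);A+=M;b+=M@o
    x=np.linalg.solve(A,b)
    res=[np.linalg.norm((np.eye(3)-np.outer(v,v))@(x-o)) for o,v in ((rays(c,p)[0],rays(c,p)[1][0]) for c,p in obs)]
    return x,res
def proj(c,P):
    P=np.atleast_2d(P); q=(P-c["T"][:3,3])@c["T"][:3,:3]
    if c["fish"]:
        rr=np.linalg.norm(q[:,:2],axis=1,keepdims=True); th=np.arctan2(rr,q[:,2:])
        return [c["cx"],c["cy"]]+q[:,:2]/np.maximum(rr,1e-9)*th*c["f"]
    return [c["cx"],c["cy"]]+c["f"]*q[:,:2]/q[:,2:]
def crop(im,x0,y0,x1,y1,k,fn):
    cv2.imwrite(fn,cv2.resize(im[y0:y1,x0:x1],None,fx=k,fy=k,interpolation=cv2.INTER_CUBIC))
E
python3 - <<'E'
from h import *
im=cv2.imread("pics/top0.png"); crop(im,150,140,410,320,3,"pics/top0c.png")
im=cv2.imread("pics/scene0.png"); crop(im,170,160,400,320,3,"pics/scene0c.png")
E
```

```text
(no output)
```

View pics/top0c.png

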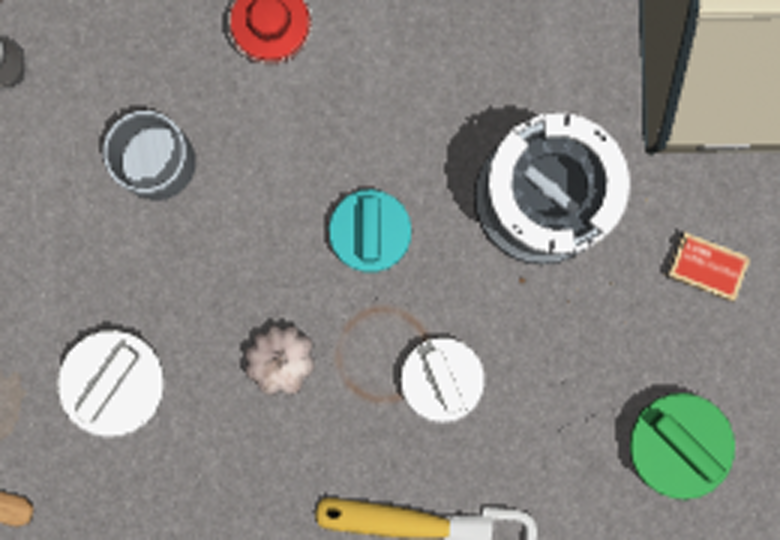

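View pics/scene0c.png

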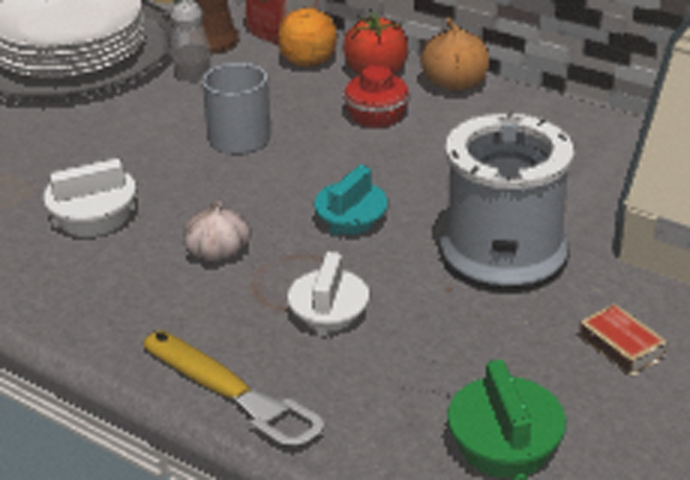

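The crops confirm it. The small white lid is at about (297,266), the large white lid at (187,268), the cup mouth at (198,191) and the grinder collar at (336,201), with notches at upper-left and lower-right. Clockwise from each notch come the bar and then the double pips. Next I'll measure.

```bash
cat > m0.py <<'E'
from h import *
ct,cs=cam("top"),cam("scene")
t=cv2.imread("pics/top0.png"); s=cv2.imread("pics/scene0.png")
def white(im,th=165): 
    h=cv2.cvtColor(im,cv2.COLOR_BGR2HSV); m=((h[...,1]<40)&(h[...,2]>th)).astype(np.uint8)*255
    return m
def blob(m,x0,y0,x1,y1):
    q=np.zeros_like(m);q[y0:y1,x0:x1]=m[y0:y1,x0:x1]
    cs_,_=cv2.findContours(q,cv2.RETR_EXTERNAL,cv2.CHAIN_APPROX_NONE); c=max(cs_,key=cv2.contourArea); return c
for nm,box,z in (("small",(275,245,320,290),.022),("large",(160,240,212,295),.030)):
    c=blob(white(t),*box); hull=cv2.convexHull(c)
    P=plane(ct,c[:,0,:],z)[:,:2].astype(np.float32)
    (e,d,a)=cv2.fitEllipse(P); print(nm,"plate ellipse",np.round(e,4),np.round(d,4), "circ",cv2.minEnclosingCircle(P))
E
python3 m0.py
python3 - <<'E'
from h import *
t=cv2.imread("pics/top0.png"); s=cv2.imread("pics/scene0.png")
a=cv2.resize(t[240:300,155:325],None,fx=4,fy=4,interpolation=cv2.INTER_CUBIC)
b=cv2.resize(s[205:280,175:300],None,fx=5,fy=5,interpolation=cv2.INTER_CUBIC)
for im,x0,y0,k in ((a,155,240,4),(b,175,205,5)):
    for u in range(0,im.shape[1],10*k): cv2.putText(im,str(x0+u//k),(u,10),0,.35,(0,0,255),1); cv2.line(im,(u,12),(u,18),(0,0,255),1)
    for v in range(0,im.shape[0],10*k): cv2.putText(im,str(y0+v//k),(0,v+4),0,.35,(0,0,255),1)
cv2.imwrite("pics/a.png",a); cv2.imwrite("pics/b.png",b)
E
```

```text
small plate ellipse [ 0.4591 -0.1174] [0.06   0.0634] circ ((0.45860135555267334, -0.11565804481506348), 0.03331552818417549)
large plate ellipse [0.4591 0.1431] [0.0798 0.0802] circ ((0.45916640758514404, 0.14299729466438293), 0.041127536445856094)
```

View pics/a.png

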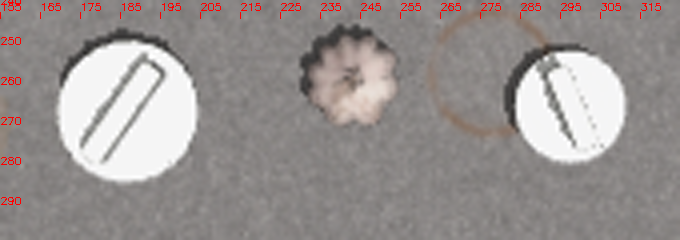

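View pics/b.png

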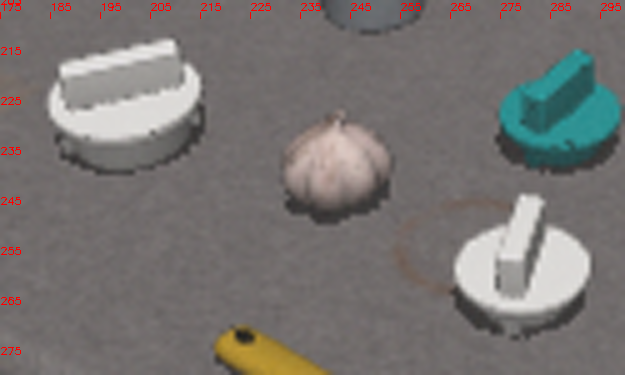

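```bash
cat > plan.py <<'E'
from h import *
def plan(wps,grip,ref=None,mode="pre",quiet=False):
    """wps: list of (x,y,z,yaw or None,nrows); yaw=angle of tool x in world"""
    s=r.read_state(); p=np.array(s["ee_pos"]); Rm=Rq(s["eef_rot"])
    rows=[]
    for x,y,z,yaw,n in wps:
        x0=Rm.as_matrix()[:,0]; y0=np.arctan2(x0[1],x0[0])
        if yaw is None: yaw=y0
        c,sn=np.cos(yaw),np.sin(yaw)
        Rt=R.from_matrix(np.array([[c,sn,0],[sn,-c,0],[0,0,-1]]))
        rv=(Rm.inv()*Rt).as_rotvec(); tgt=np.array([x,y,z]); d=(tgt-p)/n
        for i in range(n):
            t=rv/n; sh=Rm.inv().apply(d) if mode=="pre" else (Rm*R.from_rotvec(t)).inv().apply(d)
            row=[*np.round(t,4),*np.round(sh,4),grip]
            rows.append(row); Rm=Rm*R.from_rotvec(t); p=p+d
        
    print("time",round(s["time"],2),"from",np.round(s["ee_pos"],4))
    for i in range(0,len(rows),8): print([ [float(v) for v in q] for q in rows[i:i+8]])
    return rows
def st():
    s=r.read_state(); x=Rq(s["eef_rot"]).as_matrix()
    print("t",round(s["time"],2),"p",np.round(s["ee_pos"],4),"yaw",round(float(np.arctan2(x[1,0],x[0,0])),4),"tilt",np.round(x[:2,2],4),"F",np.round(s["wrist_force"],2),"g",round(s["grip_width"],4),"q",np.round(s["joint_pos"],2))
E
python3 - <<'E'
from plan import *
plan([(.265,.33,.23,None,8),(.455,-.115,.2,1.94,8)],1)
E
```

```text
time 0.15 from [0.1893 0.6213 0.2188]
[[0.0, 0.0002, 0.0, -0.0321, 0.0197, -0.0014, 1.0], [0.0, 0.0002, 0.0, -0.0321, 0.0197, -0.0014, 1.0], [0.0, 0.0002, 0.0, -0.0321, 0.0197, -0.0014, 1.0], [0.0, 0.0002, 0.0, -0.0321, 0.0197, -0.0014, 1.0], [0.0, 0.0002, 0.0, -0.0321, 0.0197, -0.0014, 1.0], [0.0, 0.0002, 0.0, -0.0321, 0.0197, -0.0014, 1.0], [0.0, 0.0002, 0.0, -0.0321, 0.0197, -0.0014, 1.0], [0.0, 0.0002, 0.0, -0.0321, 0.0197, -0.0014, 1.0]]
[[-0.0, -0.0, -0.0831, -0.0463, 0.0389, 0.0037, 1.0], [-0.0, -0.0, -0.0831, -0.0494, 0.035, 0.0037, 1.0], [-0.0, -0.0, -0.0831, -0.0521, 0.0307, 0.0037, 1.0], [-0.0, -0.0, -0.0831, -0.0545, 0.0263, 0.0037, 1.0], [-0.0, -0.0, -0.0831, -0.0565, 0.0217, 0.0037, 1.0], [-0.0, -0.0, -0.0831, -0.0581, 0.0169, 0.0037, 1.0], [-0.0, -0.0, -0.0831, -0.0593, 0.0121, 0.0037, 1.0], [-0.0, -0.0, -0.0831, -0.0601, 0.0071, 0.0037, 1.0]]
```

Call:
drive_tool:
  moves:
    - [[0, 0, 0, -0.032, 0.02, -0.001, 1], [0, 0, 0, -0.032, 0.02, -0.001, 1], [0, 0, 0, -0.032, 0.02, -0.001, 1], [0, 0, 0, -0.032, 0.02, -0.001, 1], [0, 0, 0, -0.032, 0.02, -0.001, 1], [0, 0, 0, -0.032, 0.02, -0.001, 1], [0, 0, 0, -0.032, 0.02, -0.001, 1], [0, 0, 0, -0.032, 0.02, -0.001, 1]]

```text
time: 1.15
ee_pos: [0.2681, 0.329, 0.2275]
eef_rot: [0.0, 0.804, 0.595, -0.0]
wrist_force: [0.9, -0.2, -0.5]
grip_width: 1.0
```

Call:
drive_tool:
  moves:
    - [[0, 0, -0.083, -0.046, 0.039, 0.0037, 1], [0, 0, -0.083, -0.049, 0.035, 0.0037, 1], [0, 0, -0.083, -0.052, 0.031, 0.0037, 1], [0, 0, -0.083, -0.0545, 0.026, 0.0037, 1], [0, 0, -0.083, -0.0565, 0.022, 0.0037, 1], [0, 0, -0.083, -0.058, 0.017, 0.0037, 1], [0, 0, -0.083, -0.059, 0.012, 0.0037, 1], [0, 0, -0.083, -0.06, 0.007, 0.0037, 1]]

```text
time: 2.15
ee_pos: [0.4586, -0.1157, 0.1977]
eef_rot: [-0.0, 0.565, 0.825, 0.0]
wrist_force: [1.9, 0.9, 0.4]
grip_width: 0.999
```

Run:
```python
from plan import *
st()
s=r.read_state(); im=r.grab_frame("wrist"); cv2.imwrite("pics/w1.png",im); np.save("w1.npy",[*s["ee_pos"],*s["eef_rot"]]); st()
```

```text
t 2.15 p [ 0.4586 -0.1157  0.1977] yaw 1.9417 tilt [0.0002 0.0003] F [1.91 0.92 0.42] g 0.9989 q [ 0.16  0.41  0.04  2.02 -0.02  0.71  2.15]
t 2.2 p [ 0.4614 -0.1254  0.1977] yaw 1.9344 tilt [ 0.0043 -0.0062] F [ 3.57 -6.56  0.57] g 1.0022 q [ 0.17  0.41  0.05  2.01 -0.02  0.71  2.16]
```

View pics/w1.png

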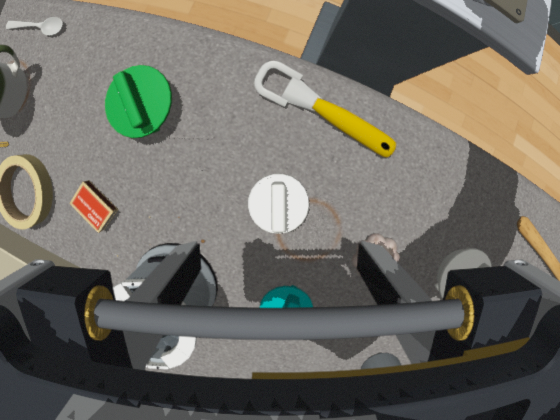

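The wrist view shows the small white lid at (278,204). Its bar is vertical in the picture, so it is square to the jaws. I'll measure it closely now that the arm has settled.

Run:
```python
from plan import *
st()
s=r.read_state(); im=r.grab_frame("wrist"); cv2.imwrite("pics/w2.png",im); np.save("w2.npy",[*s["ee_pos"],*s["eef_rot"]])
c=cam("wrist",s)
h=cv2.cvtColor(im,cv2.COLOR_BGR2HSV); m=((h[...,1]<40)&(h[...,2]>150)).astype(np.uint8)*255
q=np.zeros_like(m);q[165:245,235:325]=m[165:245,235:325]
cc,_=cv2.findContours(q,cv2.RETR_EXTERNAL,cv2.CHAIN_APPROX_NONE);cc=max(cc,key=cv2.contourArea)
P=plane(c,cc[:,0,:],.022)[:,:2].astype(np.float32); print("plate",cv2.fitEllipse(P),cv2.minEnclosingCircle(P), cv2.boundingRect(cc))
a=cv2.resize(im[160:250,230:330],None,fx=6,fy=6,interpolation=cv2.INTER_CUBIC)
for u in range(0,100,10): cv2.putText(a,str(230+u),(u*6,10),0,.35,(0,0,255),1)
for v in range(0,90,10): cv2.putText(a,str(160+v),(0,v*6+4),0,.35,(0,0,255),1)
cv2.imwrite("pics/w2c.png",a)
```

```text
t 2.2 p [ 0.4614 -0.1254  0.1977] yaw 1.9344 tilt [ 0.0043 -0.0062] F [ 3.57 -6.56  0.57] g 1.0022 q [ 0.17  0.41  0.05  2.01 -0.02  0.71  2.16]
plate ((0.4596238434314728, -0.11456787586212158), (0.06495112180709839, 0.06730342656373978), 55.08150863647461) ((0.460176557302475, -0.11141372472047806), 0.03689476102590561) (258, 174, 66, 62)
```

View pics/w2c.png

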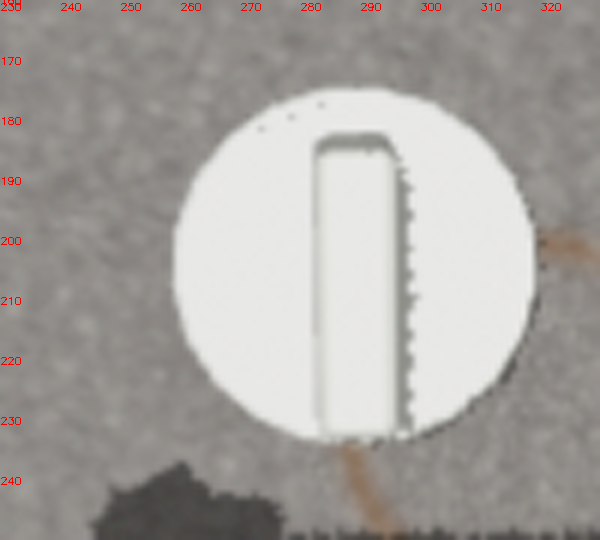

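Run:
```python
from plan import *
ct,cs=cam("top"),cam("scene")
def cw(f):
    a=np.load(f); return cam("wrist",dict(ee_pos=a[:3],eef_rot=a[3:]))
w2,w1=cw("w2.npy"),cw("w1.npy")
st()
print("tri top+wrist",tri([(ct,(297.2,265.4)),(w2,(287.8,209))]))
print("tri all",tri([(ct,(297.2,265.4)),(w2,(287.8,209)),(cs,(279.3,250.5))]))
print("bar wrist on .046",plane(w2,[(287.8,209),(281.5,209),(294.3,209),(287.8,185),(287.8,233)],.046))
e=plane(w2,[(281.8,190),(282.2,228),(293.6,190),(294.2,228)],.046)
for a,b in ((0,1),(2,3)): d=e[b]-e[a]; print("yaw",np.arctan2(d[1],d[0]))
print("bar top on .046",plane(ct,[(297.2,265.4)],.046), "scene",plane(cs,[(279.3,250.5)],.046))
print("cup rim .07 top",plane(ct,[(199,190)],.07))
```

```text
t 2.25 p [ 0.4597 -0.1214  0.1976] yaw 1.9296 tilt [ 0.002  -0.0036] F [-0.56  0.75 -0.33] g 0.999 q [ 0.16  0.41  0.04  2.02 -0.02  0.71  2.15]
tri top+wrist (array([ 0.46171727, -0.11488712,  0.03759152]), [np.float64(0.0004002413742170203), np.float64(0.00040024137421706176)])
tri all (array([ 0.46192846, -0.11552218,  0.04106599]), [np.float64(0.001200141471040759), np.float64(0.0006590523355857581), np.float64(0.0015076157697138637)])
bar wrist on .046 [[ 0.46028462 -0.11603674  0.046     ]
 [ 0.46252764 -0.12190321  0.046     ]
 [ 0.45796671 -0.10997993  0.046     ]
 [ 0.43776074 -0.12474024  0.046     ]
 [ 0.48353745 -0.10701554  0.046     ]]
yaw 0.37575138270433983
yaw 0.3890109886043416
bar top on .046 [[ 0.46173196 -0.11410564  0.046     ]] scene [[ 0.45797739 -0.12018294  0.046     ]]
cup rim .07 top [[0.63573781 0.10891216 0.07      ]]
```

Run:
```python
from plan import *
plan([(.461,-.116,.06,1.953,4),(.461,-.116,.040,1.953,1)],1)
```

```text
time 2.25 from [ 0.4597 -0.1214  0.1976]
[[0.0001, 0.001, -0.0059, 0.0013, 0.0008, 0.0344, 1.0], [0.0001, 0.001, -0.0059, 0.0012, 0.0008, 0.0344, 1.0], [0.0001, 0.001, -0.0059, 0.0012, 0.0008, 0.0344, 1.0], [0.0001, 0.001, -0.0059, 0.0012, 0.0008, 0.0344, 1.0], [0.0, -0.0, -0.0, -0.0, 0.0, 0.02, 1.0]]
```

Call:
drive_tool:
  moves:
    - [[0, 0, -0.01, 0, 0, 0.035, 1], [0, 0, 0, 0, 0, 0.035, 1], [0, 0, 0, 0, 0, 0.03, 1], [0, 0, 0, 0, 0, 0, 1], [0, 0, 0, 0, 0, 0, 1], [0, 0, 0, 0, 0, 0, 1], [0, 0, 0, 0, 0, 0, 1], [0, 0, 0, 0, 0, 0, 1]]

```text
time: 3.25
ee_pos: [0.4584, -0.1139, 0.0984]
eef_rot: [0.0, 0.562, 0.827, 0.0]
wrist_force: [0.9, 0.9, 0.6]
grip_width: 1.0
```

Run:
```python
from plan import *
st()
s=r.read_state(); im=r.grab_frame("wrist"); cv2.imwrite("pics/w3.png",im); np.save("w3.npy",[*s["ee_pos"],*s["eef_rot"]]); st()
a=cv2.resize(im[100:330,180:380],None,fx=3,fy=3,interpolation=cv2.INTER_CUBIC)[:600]
for u in range(0,200,20): cv2.putText(a,str(180+u),(u*3,10),0,.35,(0,0,255),1)
for v in range(0,200,20): cv2.putText(a,str(100+v),(0,v*3+4),0,.35,(0,0,255),1)
cv2.imwrite("pics/w3c.png",a)
c=cam("wrist",s)
print("tcp px",proj(c,s["ee_pos"]), "pred bar top ends", proj(c,[(.461-.025*np.cos(.38),-.116-.025*np.sin(.38),.046),(.461+.025*np.cos(.38),-.116+.025*np.sin(.38),.046),(.461,-.116,.046)]))
```

```text
t 3.25 p [ 0.4584 -0.1139  0.0984] yaw 1.9489 tilt [ 0.001  -0.0002] F [0.95 0.92 0.61] g 0.9995 q [ 0.17  0.58  0.02  2.12 -0.03  0.45  2.16]
t 3.3 p [ 0.4583 -0.1139  0.0982] yaw 1.949 tilt [ 0.0007 -0.0001] F [0.43 0.12 0.56] g 1.0003 q [ 0.17  0.58  0.02  2.12 -0.03  0.45  2.16]
tcp px [[276.46034352 264.37056078]] pred bar top ends [[272.59295804 203.48036303]
 [273.10790147 271.31756546]
 [272.83702058 238.50814287]]
```

View pics/w3c.png

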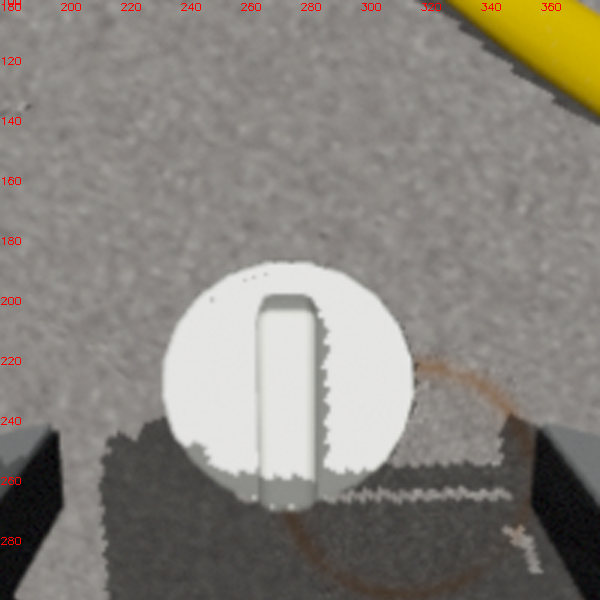

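Call:
drive_tool:
  moves:
    - [[0, 0, 0, -0.003, 0.0015, 0.02, 1], [0, 0, 0, 0, 0, 0.02, 1], [0, 0, 0, 0, 0, 0.0185, 1], [0, 0, 0, 0, 0, 0, 1], [0, 0, 0, 0, 0, 0, 1], [0, 0, 0, 0, 0, 0, -1], [0, 0, 0, 0, 0, 0, -1], [0, 0, 0, 0, 0, 0, -1]]

```text
time: 4.3
ee_pos: [0.4608, -0.1161, 0.0397]
eef_rot: [0.0, 0.562, 0.827, 0.0]
wrist_force: [0.5, 0.4, -0.0]
grip_width: 0.718
```

Call:
drive_tool:
  moves:
    - [[0, 0, 0, 0, 0, 0, -1], [0, 0, 0, 0, 0, 0, -1], [0, 0, 0, 0, 0, 0, -1], [0, 0, 0, 0, 0, 0, -1], [0, 0, 0, 0, 0, -0.02, -1], [0, 0, 0, 0, 0, -0.03, -1], [0, 0, 0, 0, 0, -0.04, -1], [0, 0, 0, 0, 0, -0.04, -1]]

```text
time: 5.3
ee_pos: [0.4603, -0.116, 0.1705]
eef_rot: [-0.0, 0.562, 0.827, -0.0]
wrist_force: [0.8, 0.3, -0.4]
grip_width: 0.003
```

Run:
```python
from plan import *
st()
s=r.read_state(); im=r.grab_frame("wrist"); cv2.imwrite("pics/w4.png",im); np.save("w4.npy",[*s["ee_pos"],*s["eef_rot"]]); st()
t=r.grab_frame("top"); crop(t,140,130,400,310,3,"pics/t4.png"); cv2.imwrite("pics/top4.png",t)
```

```text
t 5.3 p [ 0.4603 -0.116   0.1705] yaw 1.949 tilt [-0.0005  0.0001] F [ 0.84  0.31 -0.44] g 0.0028 q [ 0.16  0.45  0.03  2.05 -0.02  0.64  2.16]
t 5.35 p [ 0.4631 -0.1167  0.1748] yaw 1.9487 tilt [ 0.0073 -0.0014] F [ 1.41 -0.52  2.37] g 0.0049 q [ 0.16  0.45  0.03  2.04 -0.02  0.64  2.16]
```

View pics/w4.png

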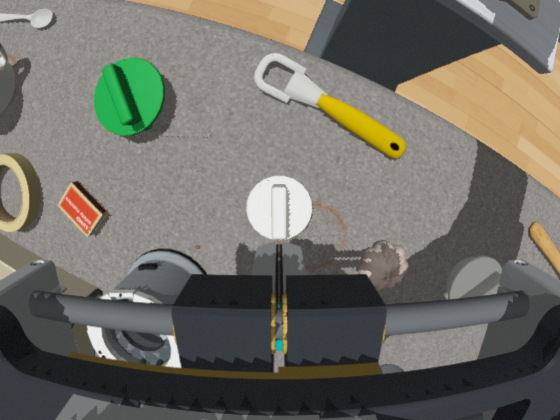

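View pics/t4.png

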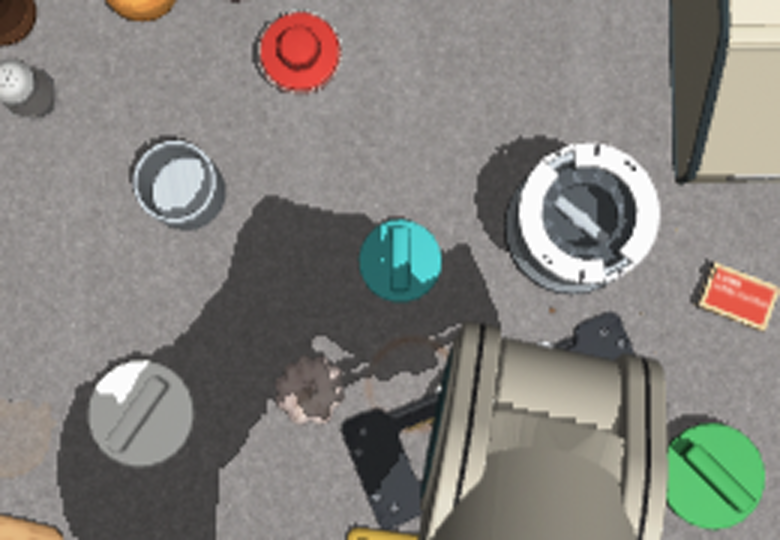

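The gripper closed on nothing. The fingers need about 1.2 s to shut and I lifted too soon. The lid hasn't moved: its bar is at (279,211). I'll retry with the fingers part open and give them more time to close.

Call:
drive_tool:
  moves:
    - [[0, 0, 0, 0, 0, 0.01, -0.2], [0, 0, 0, 0, 0, 0.02, -0.2], [0, 0, 0, 0, 0, 0.02, -0.2], [0, 0, 0, 0, 0, 0.02, -0.2], [0, 0, 0, 0, 0, 0.02, -0.2], [0, 0, 0, 0, 0, 0.02, -0.2], [0, 0, 0, 0, 0, 0.02, -0.2], [0, 0, 0, 0, 0, 0, -0.2]]

```text
time: 6.4
ee_pos: [0.4586, -0.1157, 0.0369]
eef_rot: [-0.002, 0.562, 0.827, -0.001]
wrist_force: [-0.5, -0.3, 0.1]
grip_width: 0.402
```

Call:
drive_tool:
  moves:
    - [[0, 0, 0, 0, 0, 0, -1], [0, 0, 0, 0, 0, 0, -1], [0, 0, 0, 0, 0, 0, -1], [0, 0, 0, 0, 0, 0, -1], [0, 0, 0, 0, 0, 0, -1], [0, 0, 0, 0, 0, 0, -1], [0, 0, 0, 0, 0, 0, -1], [0, 0, 0, 0, 0, 0, -1]]

```text
time: 7.4
ee_pos: [0.4606, -0.1161, 0.0394]
eef_rot: [0.0, 0.562, 0.827, 0.0]
wrist_force: [-0.1, -0.3, -1.1]
grip_width: 0.148
```

Gripped at an opening of 0.148, which is 14 mm, the bar's thickness. Next I'll measure the cup rim and grinder collar in the clean top picture.

Run:
```python
from plan import *
st()
t=cv2.imread("pics/top4.png")
a=cv2.resize(t[165:215,175:225],None,fx=8,fy=8,interpolation=cv2.INTER_CUBIC)
b=cv2.resize(t[170:235,300:368],None,fx=8,fy=8,interpolation=cv2.INTER_CUBIC)
for im,x0,y0,k in ((a,175,165,8),(b,300,170,8)):
    for u in range(0,im.shape[1],5*k): cv2.putText(im,str(x0+u//k),(u,10),0,.35,(0,0,255),1); cv2.line(im,(u,12),(u,18),(0,0,255),1)
    for v in range(0,im.shape[0],5*k): cv2.putText(im,str(y0+v//k),(0,v+4),0,.35,(0,0,255),1)
cv2.imwrite("pics/cupc.png",a); cv2.imwrite("pics/grc.png",b)
s=cv2.imread("pics/scene0.png")
c=cv2.resize(s[175:265,310:370],None,fx=6,fy=6,interpolation=cv2.INTER_CUBIC); d=cv2.resize(s[175:215,230:270],None,fx=8,fy=8,interpolation=cv2.INTER_CUBIC)
for im,x0,y0,k in ((c,310,175,6),(d,230,175,8)):
    for u in range(0,im.shape[1],5*k): cv2.putText(im,str(x0+u//k),(u,10),0,.3,(0,0,255),1); cv2.line(im,(u,12),(u,18),(0,0,255),1)
    for v in range(0,im.shape[0],5*k): cv2.putText(im,str(y0+v//k),(0,v+4),0,.3,(0,0,255),1)
o=np.zeros((560,700,3),np.uint8); o[:540,:360]=c; o[:320,370:690]=d; cv2.imwrite("pics/sc.png",o)
```

```text
t 7.4 p [ 0.4606 -0.1161  0.0394] yaw 1.9489 tilt [ 0.0001 -0.    ] F [-0.11 -0.34 -1.08] g 0.1478 q [ 0.18  0.7   0.02  2.14 -0.03  0.31  2.17]
```

View pics/cupc.png

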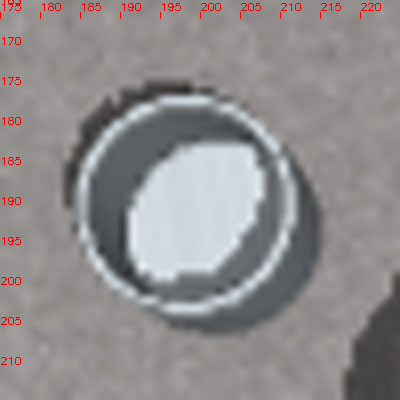

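View pics/grc.png

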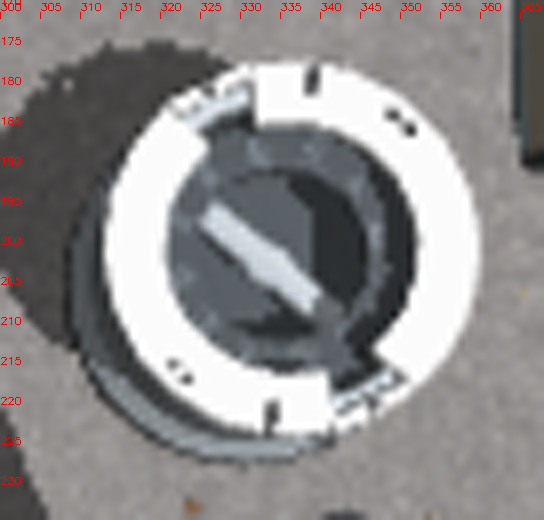

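View pics/sc.png

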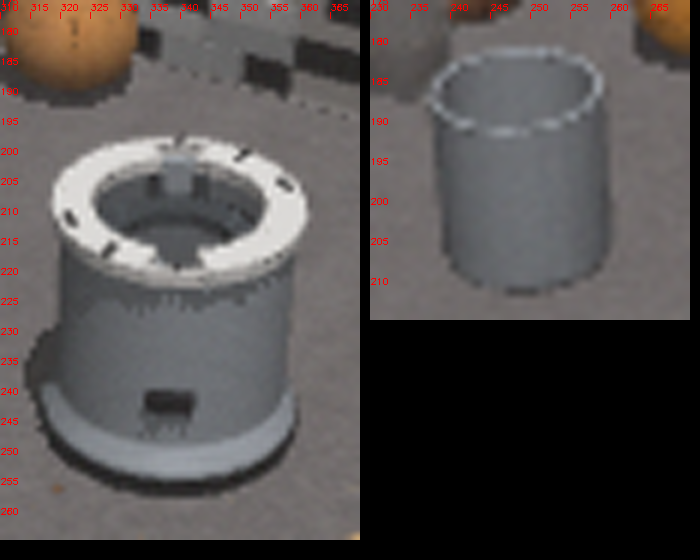

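Run:
```python
from plan import *
ct,cs=cam("top"),cam("scene")
print("cup rim",tri([(ct,(197.55,189.95)),(cs,(247.9,185.8))]), plane(ct,(197.55,189.95),.07),plane(cs,(247.9,185.8),.07))
print("grinder",tri([(ct,(335.95,200.55)),(cs,(339.5,208.2))]), plane(ct,(335.95,200.55),.11),plane(cs,(339.5,208.2),.11))
b=plane(ct,[(338.4,179.6),(333.4,221.1)],.111); print("bars",b,b.mean(0),"yaw half",np.arctan2(*(b[0]-b[1])[[1,0]]), np.linalg.norm(b[0]-b[1]))
# bars in scene: right-top (349,200.3) ; left-bottom (326.5,216.5)
b=plane(cs,[(348.7,199.8),(326.2,216)],.111); print("bars scene",b,b.mean(0),"yaw half",np.arctan2(*(b[0]-b[1])[[1,0]]), np.linalg.norm(b[0]-b[1]))
plan([(.461,-.116,.14,1.949,3),(.57,.02,.145,1.949,5)],-1)
```

```text
cup rim (array([0.6367341 , 0.11163947, 0.06849785]), [np.float64(0.0010392625543572036), np.float64(0.0010392625543572)]) [[0.63588218 0.11221302 0.07      ]] [[0.63524626 0.10902687 0.07      ]]
grinder (array([ 0.60475197, -0.19903176,  0.11036359]), [np.float64(0.0011149007232511068), np.float64(0.0011149007232510132)]) [[ 0.60419117 -0.198123    0.11      ]] [[ 0.60613283 -0.19958242  0.11      ]]
bars [[ 0.65058119 -0.20447574  0.111     ]
 [ 0.55888054 -0.19135021  0.111     ]] [ 0.60473087 -0.19791297  0.111     ] yaw half -0.14216898527060284 0.09263524678542054
bars scene [[ 0.65185911 -0.20190512  0.111     ]
 [ 0.55763958 -0.18925421  0.111     ]] [ 0.60474935 -0.19557966  0.111     ] yaw half -0.13347233234334296 0.09506506273978756
time 7.4 from [ 0.4606 -0.1161  0.0394]
[[0.0, 0.0, -0.0, -0.0, 0.0001, -0.0335, -1.0], [0.0, 0.0, -0.0, -0.0, 0.0001, -0.0335, -1.0], [0.0, 0.0, -0.0, -0.0, 0.0001, -0.0335, -1.0], [0.0, -0.0, -0.0, 0.0172, 0.0303, -0.001, -1.0], [0.0, -0.0, -0.0, 0.0172, 0.0303, -0.001, -1.0], [0.0, -0.0, -0.0, 0.0172, 0.0303, -0.001, -1.0], [0.0, -0.0, -0.0, 0.0172, 0.0303, -0.001, -1.0], [0.0, -0.0, -0.0, 0.0172, 0.0303, -0.001, -1.0]]
```

Run:
```python
from plan import *
plan([(.461,-.116,.12,1.949,3),(.685,.13,.17,1.949,8)],-1)
```

```text
time 7.4 from [ 0.4606 -0.1161  0.0394]
[[0.0, 0.0, -0.0, -0.0, 0.0001, -0.0269, -1.0], [0.0, 0.0, -0.0, -0.0, 0.0001, -0.0269, -1.0], [0.0, 0.0, -0.0, -0.0, 0.0001, -0.0269, -1.0], [0.0, -0.0, -0.0, 0.0182, 0.0374, -0.0063, -1.0], [0.0, -0.0, -0.0, 0.0182, 0.0374, -0.0063, -1.0], [0.0, -0.0, -0.0, 0.0182, 0.0374, -0.0063, -1.0], [0.0, -0.0, -0.0, 0.0182, 0.0374, -0.0063, -1.0], [0.0, -0.0, -0.0, 0.0182, 0.0374, -0.0063, -1.0]]
[[0.0, -0.0, -0.0, 0.0182, 0.0374, -0.0063, -1.0], [0.0, -0.0, -0.0, 0.0182, 0.0374, -0.0063, -1.0], [0.0, -0.0, -0.0, 0.0182, 0.0374, -0.0063, -1.0]]
```

Call:
drive_tool:
  moves:
    - [[0, 0, 0, 0, 0, -0.02, -1], [0, 0, 0, 0, 0, -0.03, -1], [0, 0, 0, 0, 0, -0.03, -1], [0, 0, 0, 0.018, 0.0375, -0.006, -1], [0, 0, 0, 0.018, 0.0375, -0.006, -1], [0, 0, 0, 0.018, 0.0375, -0.006, -1], [0, 0, 0, 0.018, 0.0375, -0.006, -1], [0, 0, 0, 0.018, 0.0375, -0.006, -1]]

```text
time: 8.4
ee_pos: [0.6021, 0.0378, 0.1495]
eef_rot: [-0.0, 0.562, 0.827, -0.0]
wrist_force: [0.4, -0.4, -0.1]
grip_width: 0.144
```

Call:
drive_tool:
  moves:
    - [[0, 0, 0, 0.018, 0.0375, -0.006, -1], [0, 0, 0, 0.018, 0.0375, -0.006, -1], [0, 0, 0, 0.018, 0.0375, -0.006, -1], [0, 0, 0, 0, 0, 0, -1], [0, 0, 0, 0, 0, 0, -1], [0, 0, 0, 0, 0, 0, -1], [0, 0, 0, 0, 0, 0, -1], [0, 0, 0, 0, 0, 0, -1]]

```text
time: 9.4
ee_pos: [0.686, 0.1279, 0.1675]
eef_rot: [0.0, 0.562, 0.827, -0.0]
wrist_force: [0.3, -0.7, -0.3]
grip_width: 0.149
```

Run:
```python
from plan import *
st()
s=r.read_state(); im=r.grab_frame("wrist"); cv2.imwrite("pics/w5.png",im); np.save("w5.npy",[*s["ee_pos"],*s["eef_rot"]])
```

```text
t 9.4 p [0.686  0.1279 0.1675] yaw 1.9482 tilt [-0.     -0.0001] F [ 0.35 -0.7  -0.33] g 0.1491 q [-0.26  0.75  0.07  1.42 -0.06  0.97  1.77]
```

View pics/w5.png

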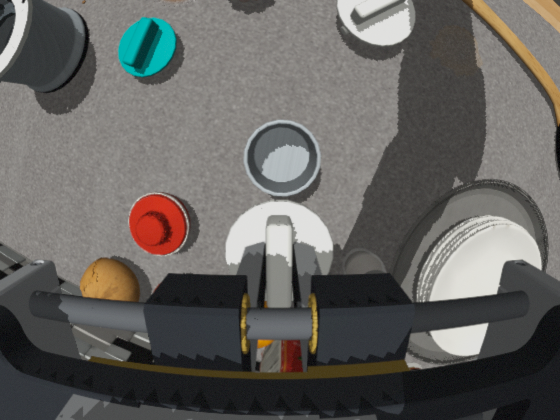

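The held lid hangs level at about (279,245) and the cup's rim is clear at (282,158). I'll fit both circles.

```bash
cat > fit.py <<'E'
from plan import *
from scipy.optimize import least_squares
def cw(f):
    a=np.load(f); return cam("wrist",dict(ee_pos=a[:3],eef_rot=a[3:]))
def radial_edges(im,cen,r0,r1,angs,sign=None,chan=None):
    g=cv2.GaussianBlur(cv2.cvtColor(im,cv2.COLOR_BGR2GRAY),(0,0),.7).astype(np.float32)
    out=[]
    rr=np.arange(r0,r1,.2)
    for a in angs:
        p=np.stack([cen[0]+rr*np.cos(a),cen[1]+rr*np.sin(a)],1).astype(np.float32)
        v=cv2.remap(g,p[:,0].reshape(1,-1),p[:,1].reshape(1,-1),cv2.INTER_LINEAR)[0]
        d=np.gradient(v); i=np.argmax(d*sign) if sign else np.argmax(abs(d))
        out.append([*p[i],d[i]])
    return np.array(out)
def circ(P):
    f=lambda q: np.hypot(P[:,0]-q[0],P[:,1]-q[1])-q[2]
    q0=[*P[:,:2].mean(0),np.std(P[:,:2])*1.4]
    s=least_squares(f,q0,loss="soft_l1",f_scale=.0007); return s.x, np.median(abs(f(s.x)))
E
python3 - <<'E'
from fit import *
im=cv2.imread("pics/w5.png"); c=cw("w5.npy"); a=np.load("w5.npy")
v=im.copy()
# rim: brightness peak near radius 37
g=cv2.GaussianBlur(cv2.cvtColor(im,cv2.COLOR_BGR2GRAY),(0,0),.7)
for sgn,r0,r1,nm in ((-1,33,44,"outer edge"),(1,30,40,"inner edge")):
    e=radial_edges(im,(282,158),r0,r1,np.radians(np.arange(0,360,4)),sgn)
    for zz in (.068,.070): 
        P=plane(c,e[:,:2],zz); print(nm,zz,circ(P))
    for p in e: cv2.circle(v,(int(p[0]+.5),int(p[1]+.5)),0,(0,0,255),-1)
# lid plate
zp=a[2]-.0394+.022
e=radial_edges(im,(279,250),44,62,np.radians(np.r_[np.arange(185,260,3),np.arange(282,355,3)]),-1)
P=plane(c,e[:,:2],zp); print("plate",circ(P),"tcp",a[:3])
for p in e: cv2.circle(v,(int(p[0]+.5),int(p[1]+.5)),0,(255,0,0),-1)
crop(v,210,110,350,290,4,"pics/w5v.png")
E
```

```text
outer edge 0.068 (array([0.63642031, 0.1122583 , 0.03119378]), np.float64(0.00014911201454078857))
outer edge 0.07 (array([0.63632315, 0.11220002, 0.03095803]), np.float64(0.00014800672114798248))
inner edge 0.068 (array([0.63649543, 0.11221721, 0.02840272]), np.float64(0.00018118249884817826))
inner edge 0.07 (array([0.63639771, 0.1121593 , 0.02818808]), np.float64(0.0001798127172900222))
plate (array([0.68578277, 0.12902002, 0.03228243]), np.float64(0.000135462850421611)) tcp [0.6860404  0.1279057  0.16753022]
```

View pics/w5v.png

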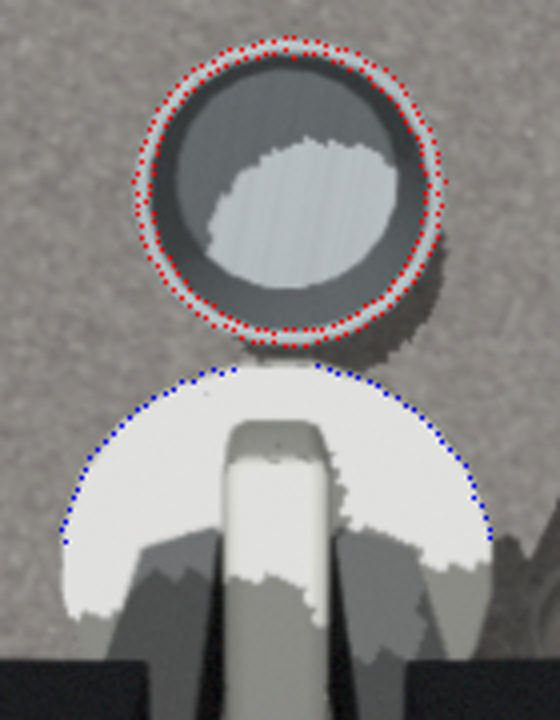

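Call:
drive_tool:
  moves:
    - [[0, 0, 0, 0.001, -0.022, 0, -1], [0, 0, 0, 0.001, -0.02, 0.01, -1], [0, 0, 0, 0.0005, -0.01, 0.015, -1], [0, 0, 0, 0, 0, 0.015, -1], [0, 0, 0, 0, 0, 0.0125, -1], [0, 0, 0, 0, 0, 0, -1], [0, 0, 0, 0, 0, 0, -1], [0, 0, 0, 0, 0, 0, -1]]

```text
time: 10.45
ee_pos: [0.6375, 0.1117, 0.1153]
eef_rot: [0.0, 0.562, 0.827, 0.0]
wrist_force: [-0.8, -0.6, -0.4]
grip_width: 0.144
```

Run:
```python
from fit import *
st()
s=r.read_state(); im=r.grab_frame("wrist"); cv2.imwrite("pics/w6.png",im); np.save("w6.npy",[*s["ee_pos"],*s["eef_rot"]])
crop(im,180,150,380,300,4,"pics/w6c.png")
sc=r.grab_frame("scene"); cv2.imwrite("pics/scene6.png",sc); crop(sc,200,140,310,240,6,"pics/s6c.png")
```

```text
t 10.45 p [0.6375 0.1117 0.1153] yaw 1.949 tilt [0.0011 0.0002] F [-0.77 -0.61 -0.42] g 0.1439 q [-0.26  0.74  0.07  1.62 -0.06  0.78  1.79]
```

View pics/w6c.png

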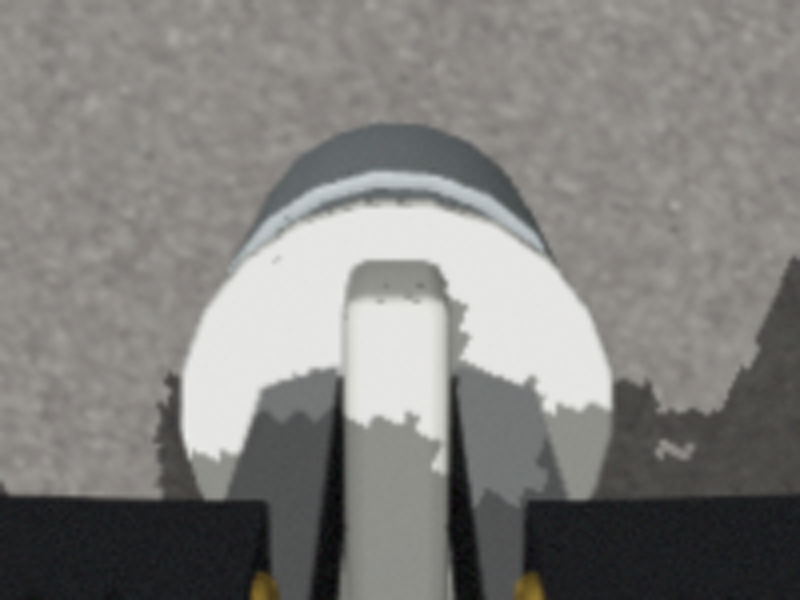

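View pics/s6c.png

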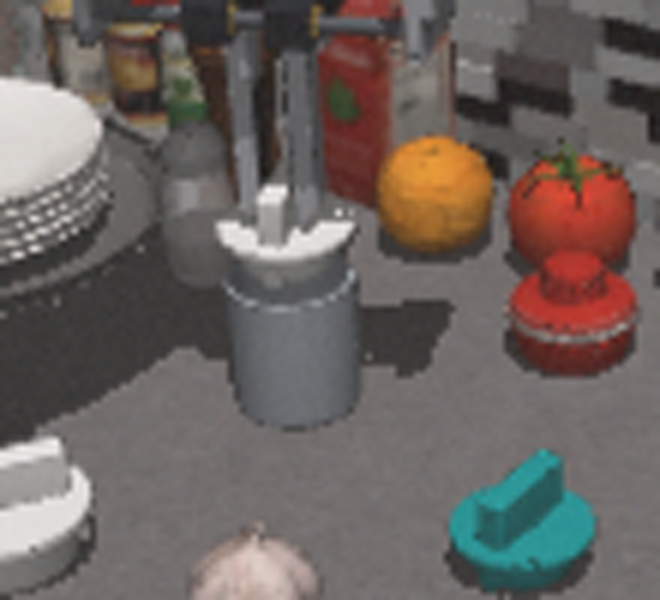

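Call:
drive_tool:
  moves:
    - [[0, 0, 0, 0, -0.001, 0, -1], [0, 0, 0, 0, 0, 0.004, -1], [0, 0, 0, 0, 0, 0.004, -1], [0, 0, 0, 0, 0, 0.003, -1], [0, 0, 0, 0, 0, 0.003, -1], [0, 0, 0, 0, 0, 0.002, -1], [0, 0, 0, 0, 0, 0.001, -1], [0, 0, 0, 0, 0, 0, -1]]

```text
time: 11.55
ee_pos: [0.636, 0.1113, 0.0978]
eef_rot: [-0.0, 0.562, 0.827, 0.0]
wrist_force: [-1.0, 0.3, -1.1]
grip_width: 0.147
```

Run:
```python
from fit import *
st()
```

```text
t 11.55 p [0.636  0.1113 0.0978] yaw 1.949 tilt [-0.  0.] F [-1.01  0.28 -1.12] g 0.1466 q [-0.25  0.76  0.06  1.64 -0.06  0.74  1.79]
```

Call:
drive_tool:
  moves:
    - [[0, 0, 0, 0, 0, 0.002, -1], [0, 0, 0, 0, 0, 0.002, -1], [0, 0, 0, 0, 0, 0, -1], [0, 0, 0, 0, 0, 0, -0.2], [0, 0, 0, 0, 0, 0, -0.2], [0, 0, 0, 0, 0, 0, -0.2], [0, 0, 0, 0, 0, -0.01, -0.2], [0, 0, 0, 0, 0, -0.03, -0.2]]

```text
time: 12.55
ee_pos: [0.6349, 0.1111, 0.1334]
eef_rot: [-0.001, 0.562, 0.827, -0.001]
wrist_force: [0.9, 0.4, -0.3]
grip_width: 0.401
```

Run:
```python
from fit import *
st()
s=r.read_state(); im=r.grab_frame("wrist"); cv2.imwrite("pics/w7.png",im); np.save("w7.npy",[*s["ee_pos"],*s["eef_rot"]])
crop(im,180,150,380,300,4,"pics/w7c.png")
sc=r.grab_frame("scene"); cv2.imwrite("pics/scene7.png",sc); crop(sc,200,140,310,240,6,"pics/s7c.png")
```

```text
t 12.55 p [0.6349 0.1111 0.1334] yaw 1.949 tilt [-0.0031 -0.0006] F [ 0.88  0.37 -0.29] g 0.4011 q [-0.26  0.72  0.07  1.61 -0.06  0.82  1.79]
```

View pics/w7c.png

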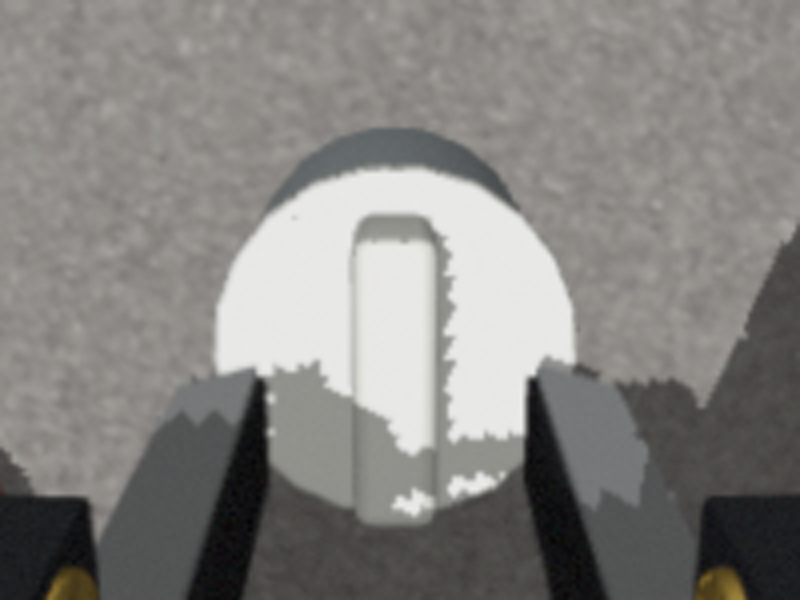

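View pics/s7c.png

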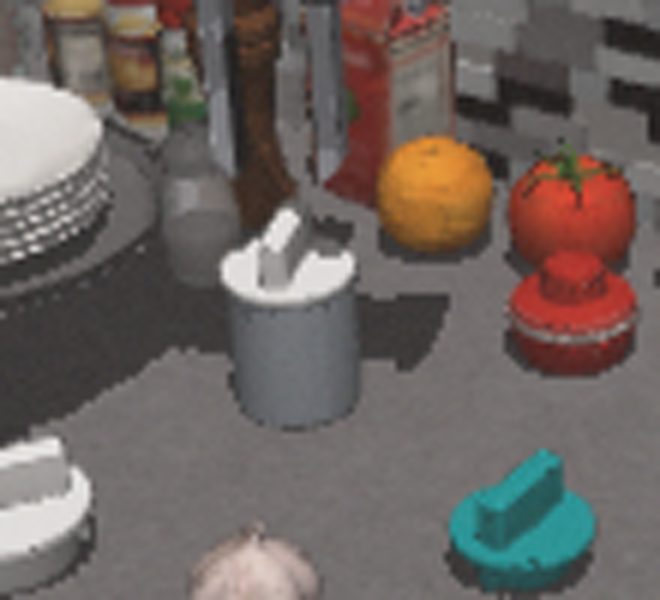

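The small lid sits flat on the cup, level on the rim in the scene view and let go. Now the large lid.

Run:
```python
from fit import *
plan([(.625,.113,.17,1.949,2),(.459,.143,.18,.98,6)],-.2)
```

```text
time 12.65 from [0.6386 0.1116 0.1376]
[[0.0033, 0.0006, -0.0001, 0.0031, -0.006, -0.0163, -0.2], [0.0033, 0.0006, -0.0001, 0.0031, -0.006, -0.0162, -0.2], [-0.0, -0.0, 0.1615, 0.0149, -0.0239, -0.0017, -0.2], [-0.0, -0.0, 0.1615, 0.0108, -0.0259, -0.0017, -0.2], [-0.0, -0.0, 0.1615, 0.0065, -0.0273, -0.0017, -0.2], [-0.0, -0.0, 0.1615, 0.002, -0.028, -0.0017, -0.2], [-0.0, -0.0, 0.1615, -0.0025, -0.028, -0.0017, -0.2], [-0.0, -0.0, 0.1615, -0.007, -0.0272, -0.0017, -0.2]]
```

Call:
drive_tool:
  moves:
    - [[0, 0, 0, 0.003, -0.006, -0.02, -0.2], [0, 0, 0, 0.003, -0.006, -0.018, -0.2], [0, 0, 0.161, 0.015, -0.024, -0.002, -0.2], [0, 0, 0.161, 0.011, -0.026, -0.002, -0.2], [0, 0, 0.161, 0.0065, -0.027, -0.002, -0.2], [0, 0, 0.161, 0.002, -0.028, -0.002, -0.2], [0, 0, 0.161, -0.0025, -0.028, -0.002, -0.2], [0, 0, 0.161, -0.007, -0.027, -0.002, -0.2]]

```text
time: 13.65
ee_pos: [0.4556, 0.1427, 0.1847]
eef_rot: [-0.0, 0.883, 0.47, 0.0]
wrist_force: [0.5, -0.2, 0.2]
grip_width: 0.399
```

Call:
drive_tool:
  moves:
    - [[0, 0, 0, 0, 0, 0.02, -0.2], [0, 0, 0, 0, 0, 0.02, -0.2], [0, 0, 0, 0, 0, 0.01, -0.2], [0, 0, 0, 0, 0, 0, -0.2], [0, 0, 0, 0, 0, 0, -0.2], [0, 0, 0, 0, 0, 0, -0.2], [0, 0, 0, 0, 0, 0, -0.2], [0, 0, 0, 0, 0, 0, -0.2]]

```text
time: 14.65
ee_pos: [0.457, 0.1423, 0.134]
eef_rot: [-0.0, 0.882, 0.472, 0.0]
wrist_force: [-0.7, 0.2, -0.7]
grip_width: 0.398
```

Run:
```python
from fit import *
st()
s=r.read_state(); im=r.grab_frame("wrist"); cv2.imwrite("pics/w8.png",im); np.save("w8.npy",[*s["ee_pos"],*s["eef_rot"]])
a=cv2.resize(im[140:300,190:370],None,fx=4,fy=4,interpolation=cv2.INTER_CUBIC)[:600]
for u in range(0,180,20): cv2.putText(a,str(190+u),(u*4,10),0,.35,(0,0,255),1)
for v in range(0,150,20): cv2.putText(a,str(140+v),(0,v*4+4),0,.35,(0,0,255),1)
cv2.imwrite("pics/w8c.png",a)
```

```text
t 14.65 p [0.457  0.1423 0.134 ] yaw 0.983 tilt [0.0003 0.0001] F [-0.65  0.17 -0.66] g 0.3977 q [-0.58  0.54  0.32  2.08 -0.3   0.57  0.93]
```

View pics/w8c.png

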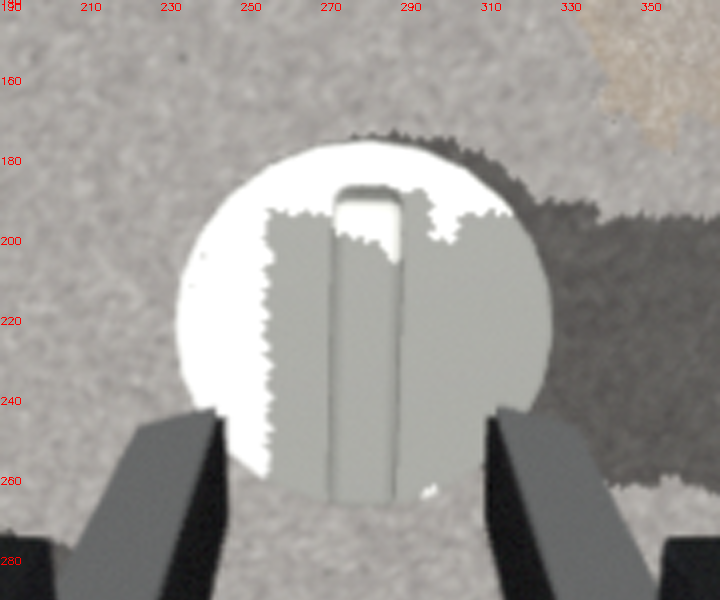

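Run:
```python
from fit import *
im=cv2.imread("pics/w8.png"); c=cw("w8.npy")
e=radial_edges(im,(278,220),38,54,np.radians(np.r_[np.arange(100,80,-4),np.arange(150,265,4),np.arange(330,392,4)]),None)
print("plate",circ(plane(c,e[:,:2],.030)),circ(plane(c,e[:,:2],.028)))
b=np.array([(272,195),(271.3,225),(270.6,255),(287,195),(286.4,225),(285.8,255)])-.4
P=plane(c,b,.054)
for i in (0,3): d=P[i+2]-P[i]; print("yaw",np.arctan2(d[1],d[0]))
print("bar mid",P[[1,4]].mean(0),"width",np.linalg.norm(P[1]-P[4]))
print("ends",plane(c,[(279.4,189.5),(278,264)],.054))
a=np.load("w8.npy"); print("tcp->bar in tool", Rq(a[3:]).inv().apply(P[[1,4]].mean(0)-a[:3]))
h=tri([(cam("top"),(186.5,265.5)),(c,(278.4,226.6))]); print("bar top tri",h)
```

```text
plate (array([0.46059866, 0.14336365, 0.04063369]), np.float64(0.00013639819409704684)) (array([0.46104069, 0.1430838 , 0.04093546]), np.float64(0.0001374304906238133))
yaw -0.616723408619758
yaw -0.6018366987311184
bar mid [0.45567512 0.14459049 0.054     ] width 0.011785272008799487
ends [[0.43306086 0.1605474  0.054     ]
 [0.48297976 0.12593451 0.054     ]]
tcp->bar in tool [ 0.00112087 -0.00239955  0.08002477]
bar top tri (array([0.46286419, 0.14151363, 0.03389879]), [np.float64(0.0015691731100723526), np.float64(0.0015691731100723842)])
```

Call:
drive_tool:
  moves:
    - [[0, 0, 0.02, 0.0007, 0.0015, 0.02, -0.2], [0, 0, 0, 0, 0, 0.025, -0.2], [0, 0, 0, 0, 0, 0.02, -0.2], [0, 0, 0, 0, 0, 0.015, -0.2], [0, 0, 0, 0, 0, 0.0075, -0.2], [0, 0, 0, 0, 0, 0, -0.2], [0, 0, 0, 0, 0, 0, -1], [0, 0, 0, 0, 0, 0, -1]]

```text
time: 15.7
ee_pos: [0.459, 0.1422, 0.0469]
eef_rot: [0.0, 0.886, 0.463, 0.001]
wrist_force: [0.5, -0.6, 0.8]
grip_width: 0.225
```

Call:
drive_tool:
  moves:
    - [[0, 0, 0, 0, 0, 0, -1], [0, 0, 0, 0, 0, 0, -1], [0, 0, 0, 0, 0, 0, -1], [0, 0, 0, 0, 0, 0, -1], [0, 0, 0, 0, 0, 0, -1], [0, 0, 0, 0, 0, -0.02, -1], [0, 0, 0, 0, 0, -0.03, -1], [0, 0, 0, 0, 0, -0.04, -1]]

```text
time: 16.7
ee_pos: [0.4576, 0.1417, 0.1365]
eef_rot: [-0.0, 0.886, 0.463, -0.001]
wrist_force: [0.4, 1.3, -1.1]
grip_width: 0.143
```

Run:
```python
from fit import *
st()
# grinder at (.605,-.198): look pose 60mm beyond along tool y with yaw 2.03
plan([(.56,.02,.20,1.3,6),(.65,-.18,.21,2.03,6)],-1)
```

```text
t 16.7 p [0.4576 0.1417 0.1365] yaw 0.9628 tilt [-0.0025 -0.001 ] F [ 0.39  1.33 -1.06] g 0.1432 q [-0.59  0.54  0.33  2.07 -0.31  0.58  0.93]
time 16.7 from [0.4576 0.1417 0.1365]
[[-0.0003, 0.0003, -0.0562, -0.0069, 0.0256, -0.0106, -1.0], [-0.0003, 0.0003, -0.0562, -0.0083, 0.0252, -0.0106, -1.0], [-0.0003, 0.0003, -0.0562, -0.0097, 0.0246, -0.0106, -1.0], [-0.0003, 0.0003, -0.0562, -0.0111, 0.0241, -0.0106, -1.0], [-0.0003, 0.0003, -0.0562, -0.0124, 0.0234, -0.0106, -1.0], [-0.0003, 0.0003, -0.0562, -0.0137, 0.0227, -0.0106, -1.0], [0.0, 0.0, -0.1217, -0.0281, 0.0234, -0.0017, -1.0], [0.0, 0.0, -0.1217, -0.0307, 0.0198, -0.0017, -1.0]]
[[0.0, 0.0, -0.1217, -0.0329, 0.0159, -0.0017, -1.0], [0.0, 0.0, -0.1217, -0.0346, 0.0118, -0.0017, -1.0], [0.0, 0.0, -0.1217, -0.0358, 0.0075, -0.0017, -1.0], [0.0, 0.0, -0.1217, -0.0364, 0.0031, -0.0017, -1.0]]
```

The large lid is held at an opening of 0.143. Before moving on I'll check how high the bread bin beside the grinder stands.

Run:
```python
from fit import *
t=cv2.imread("pics/top0.png"); s=cv2.imread("pics/scene0.png")
a=cv2.resize(t[100:200,355:455],None,fx=4,fy=4); b=cv2.resize(s[145:285,370:540],None,fx=4,fy=4)
for im,x0,y0,k in ((a,355,100,4),(b,370,145,4)):
    for u in range(0,im.shape[1],10*k): cv2.putText(im,str(x0+u//k),(u,10),0,.3,(0,0,255),1)
    for v in range(0,im.shape[0],10*k): cv2.putText(im,str(y0+v//k),(0,v+4),0,.3,(0,0,255),1)
cv2.imwrite("pics/bina.png",a); cv2.imwrite("pics/binb.png",b)
```

```text
(no output)
```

View pics/bina.png

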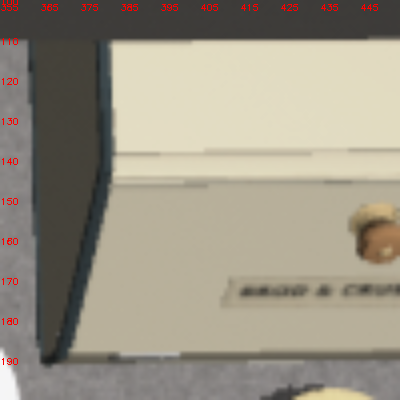

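View pics/binb.png

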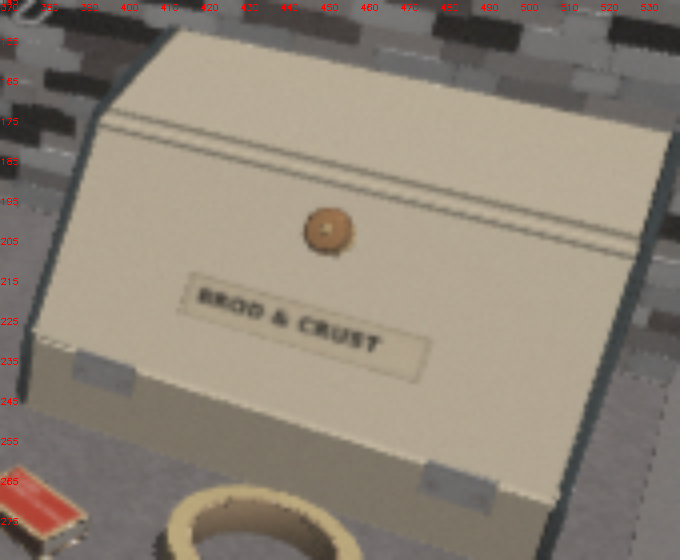

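Run:
```python
from fit import *
ct,cs=cam("top"),cam("scene")
print("ridge left",tri([(ct,(382,145)),(cs,(396,175))]))
print("upper seam",tri([(ct,(382,138)),(cs,(397,172))]))
print("front left top",tri([(ct,(372,188)),(cs,(379,228))]))
print("back left top (scene on y=-.285)",[ (cs["T"][:3,3]+rays(cs,(414,152))[1][0]*((-.285-cs["T"][1,3])/rays(cs,(414,152))[1][0][1]))])
plan([(.54,.02,.21,1.4,6),(.672,-.165,.21,2.03,6)],-1)
```

```text
ridge left (array([ 0.71407236, -0.29066585,  0.17603661]), [np.float64(0.003095738474003877), np.float64(0.0030957384740039184)])
upper seam (array([ 0.72771574, -0.28930963,  0.17818095]), [np.float64(0.0016681863142059279), np.float64(0.0016681863142060987)])
front left top (array([ 0.63870752, -0.29050728,  0.06440336]), [np.float64(0.002149415651645468), np.float64(0.0021494156516454165)])
back left top (scene on y=-.285) [array([ 0.87291762, -0.285     ,  0.17391664])]
time 16.7 from [0.4576 0.1417 0.1365]
[[-0.0003, 0.0003, -0.0729, -0.0088, 0.0228, -0.0123, -1.0], [-0.0003, 0.0003, -0.0729, -0.0105, 0.0221, -0.0123, -1.0], [-0.0003, 0.0003, -0.0729, -0.012, 0.0213, -0.0123, -1.0], [-0.0003, 0.0003, -0.0729, -0.0136, 0.0204, -0.0123, -1.0], [-0.0003, 0.0003, -0.0729, -0.015, 0.0194, -0.0123, -1.0], [-0.0003, 0.0003, -0.0729, -0.0164, 0.0182, -0.0123, -1.0], [-0.0, -0.0, -0.105, -0.0266, 0.0269, -0.0, -1.0], [-0.0, -0.0, -0.105, -0.0293, 0.024, -0.0, -1.0]]
[[-0.0, -0.0, -0.105, -0.0317, 0.0208, -0.0, -1.0], [-0.0, -0.0, -0.105, -0.0337, 0.0173, -0.0, -1.0], [-0.0, -0.0, -0.105, -0.0353, 0.0137, -0.0, -1.0], [-0.0, -0.0, -0.105, -0.0365, 0.0099, -0.0, -1.0]]
```

The bin tops out at 0.178 m and the gripper body stays above 0.22 m, so it is clear. Moving to the viewing pose beyond the grinder.

Call:
drive_tool:
  moves:
    - [[0, 0, -0.073, -0.009, 0.023, -0.012, -1], [0, 0, -0.073, -0.0105, 0.022, -0.012, -1], [0, 0, -0.073, -0.012, 0.021, -0.012, -1], [0, 0, -0.073, -0.0135, 0.02, -0.012, -1], [0, 0, -0.073, -0.015, 0.019, -0.012, -1], [0, 0, -0.073, -0.0165, 0.018, -0.012, -1], [0, 0, -0.105, -0.0265, 0.027, 0, -1], [0, 0, -0.105, -0.0295, 0.024, 0, -1]]

```text
time: 17.7
ee_pos: [0.584, -0.0418, 0.2081]
eef_rot: [-0.0, 0.691, 0.723, -0.0]
wrist_force: [-0.0, 0.4, -0.9]
grip_width: 0.146
```

Call:
drive_tool:
  moves:
    - [[0, 0, -0.105, -0.0315, 0.021, 0, -1], [0, 0, -0.105, -0.0335, 0.017, 0, -1], [0, 0, -0.105, -0.0355, 0.014, 0, -1], [0, 0, -0.105, -0.0365, 0.01, 0, -1], [0, 0, 0, 0, 0, 0, -1], [0, 0, 0, 0, 0, 0, -1], [0, 0, 0, 0, 0, 0, -1], [0, 0, 0, 0, 0, 0, -1]]

```text
time: 18.7
ee_pos: [0.672, -0.1629, 0.2086]
eef_rot: [-0.0, 0.527, 0.85, 0.0]
wrist_force: [0.4, 0.1, 0.4]
grip_width: 0.145
```

Run:
```python
from fit import *
st()
s=r.read_state(); im=r.grab_frame("wrist"); cv2.imwrite("pics/w9.png",im); np.save("w9.npy",[*s["ee_pos"],*s["eef_rot"]])
a=cv2.resize(im[50:250,180:380],None,fx=3,fy=3,interpolation=cv2.INTER_CUBIC)
for u in range(0,200,20): cv2.putText(a,str(180+u),(u*3,10),0,.35,(0,0,255),1)
for v in range(0,200,20): cv2.putText(a,str(50+v),(0,v*3+4),0,.35,(0,0,255),1)
cv2.imwrite("pics/w9c.png",a)
```

```text
t 18.7 p [ 0.672  -0.1629  0.2086] yaw 2.0322 tilt [-0.0001  0.0004] F [0.44 0.11 0.36] g 0.1453 q [ 0.17  0.7   0.06  1.4  -0.04  1.04  2.26]
```

View pics/w9c.png

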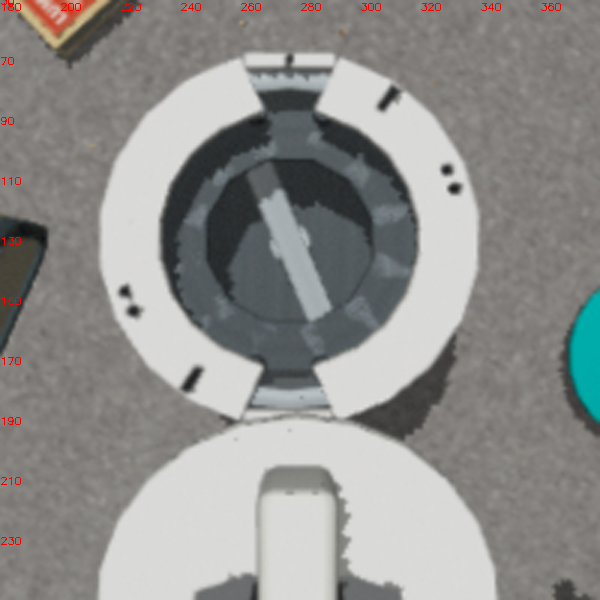

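View pics/w9.png

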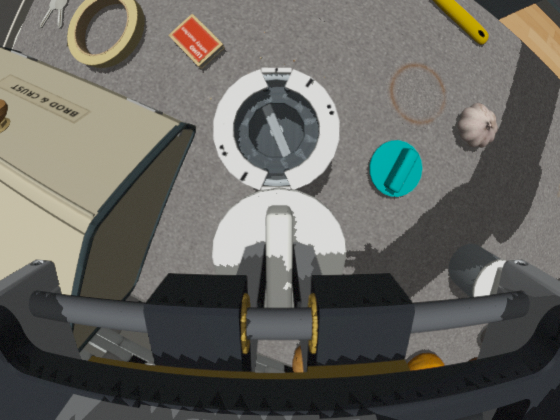

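A clear view: the collar is centred near (276,128), with notches at (276,72) and (276,185). The bar marks are at about (305,82) and (240,176), and the held lid's plate is below. I'll fit these.

Run:
```python
from fit import *
im=cv2.imread("pics/w9.png"); c=cw("w9.npy"); a=np.load("w9.npy"); v=im.copy()
e=radial_edges(im,(276,128),56,70,np.radians(np.r_[np.arange(-75,75,4),np.arange(105,255,4)]),-1)
for zz in (.105,.110): print("collar",zz,circ(plane(c,e[:,:2],zz)))
i=radial_edges(im,(276,128),38,52,np.radians(np.r_[np.arange(-60,60,4),np.arange(120,240,4)]),1)
for zz in (.105,.110): print("mouth",zz,circ(plane(c,i[:,:2],zz)))
p=radial_edges(im,(279,258),56,80,np.radians(np.r_[np.arange(192,255,3),np.arange(290,348,3)]),-1)
# bottom end excluded; plate top z = tcp-.047+.030
zp=a[2]-.0469+.030
for dz in (-.003,0): print("plate",zp+dz,circ(plane(c,p[:,:2],zp+dz)))
for q in (*e,*i,*p): cv2.circle(v,(int(q[0]+.5),int(q[1]+.5)),0,(0,0,255),-1)
crop(v,190,50,370,260,3,"pics/w9v.png")
# black marks
g=cv2.cvtColor(im,cv2.COLOR_BGR2GRAY)
q=circ(plane(c,e[:,:2],.110))[0]
m=np.zeros_like(g); yy,xx=np.mgrid[60:195,205:345]
W=plane(c,np.stack([xx.ravel(),yy.ravel()],1),.111)
rr=np.hypot(W[:,0]-q[0],W[:,1]-q[1]).reshape(xx.shape)
m[60:195,205:345]=((rr<.0505)&(rr>.0385)&(g[60:195,205:345]<110))*255
n,l,stt,cen=cv2.connectedComponentsWithStats(m)
for k in range(1,n):
    if stt[k,4]<4: continue
    P=plane(c,cen[k],.111)[0]; print(cen[k].round(1),stt[k,4],"r",np.hypot(*(P[:2]-q[:2])).round(4),"ang",np.arctan2(P[1]-q[1],P[0]-q[0]).round(3))
print("tcp",a[:3])
```

```text
collar 0.105 (array([ 0.60493315, -0.19757092,  0.05229049]), np.float64(0.00017478556293948344))
collar 0.11 (array([ 0.60506056, -0.19745705,  0.05131653]), np.float64(0.00017172620965814553))
mouth 0.105 (array([ 0.604812  , -0.19751728,  0.03540148]), np.float64(0.0001105929269346953))
mouth 0.11 (array([ 0.60494222, -0.19740447,  0.03474273]), np.float64(0.00010852844949309215))
plate 0.18865935680185006 (array([ 0.67372143, -0.16074412,  0.04081302]), np.float64(0.0001325476147097035))
plate 0.19165935680185006 (array([ 0.67271733, -0.16124215,  0.0401511 ]), np.float64(0.0001304363780433651))
[276.6  72.8] 45 r 0.046 ang -2.696
[275.6  80.7] 51 r 0.0394 ang -2.679
[309.2  82.2] 25 r 0.0468 ang 2.995
[328.7 106.1] 9 r 0.0466 ang 2.454
[331.3 112.3] 10 r 0.0468 ang 2.337
[221.2 146.7] 9 r 0.0463 ang -0.805
[224. 153.] 9 r 0.0461 ang -0.682
[243.5 176.2] 24 r 0.0465 ang -0.14
[275.5 177.2] 51 r 0.0393 ang 0.456
[264.2 184.8] 5 r 0.0465 ang 0.256
tcp [ 0.67197112 -0.16286185  0.20855936]
```

View pics/w9v.png

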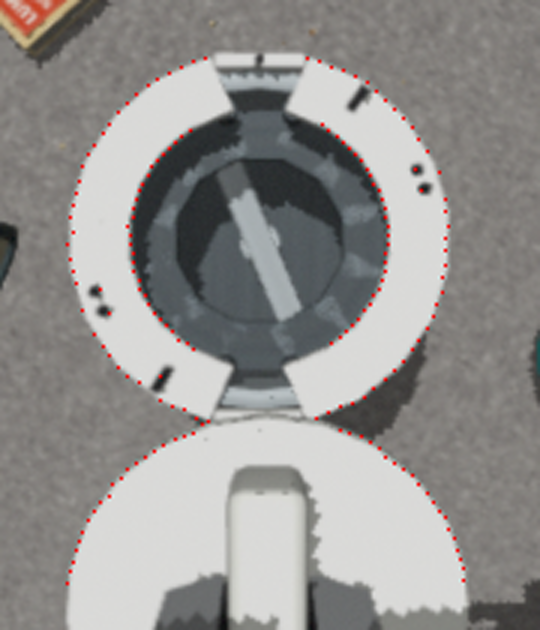

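Call:
drive_tool:
  moves:
    - [[0, 0, 0.005, -0.0022, -0.02, 0, -1], [0, 0, 0, 0, -0.025, 0.01, -1], [0, 0, 0, 0, -0.02, 0.014, -1], [0, 0, 0, 0, -0.0118, 0.01, -1], [0, 0, 0, 0, 0, 0.01, -1], [0, 0, 0, 0, 0, 0, -1], [0, 0, 0, 0, 0, 0, -1], [0, 0, 0, 0, 0, 0, -1]]

```text
time: 19.75
ee_pos: [0.6049, -0.1996, 0.1647]
eef_rot: [0.0, 0.529, 0.849, 0.0]
wrist_force: [0.1, -0.4, -1.2]
grip_width: 0.147
```

Run:
```python
from fit import *
st()
s=r.read_state(); im=r.grab_frame("wrist"); cv2.imwrite("pics/w10.png",im); np.save("w10.npy",[*s["ee_pos"],*s["eef_rot"]])
crop(im,180,140,380,290,4,"pics/w10c.png")
sc=r.grab_frame("scene"); cv2.imwrite("pics/scene10.png",sc); crop(sc,290,150,400,260,5,"pics/s10c.png")
```

```text
t 19.75 p [ 0.6049 -0.1996  0.1647] yaw 2.0266 tilt [ 0.0009 -0.0001] F [ 0.07 -0.39 -1.22] g 0.147 q [ 0.25  0.67  0.05  1.61 -0.04  0.86  2.34]
```

View pics/w10c.png

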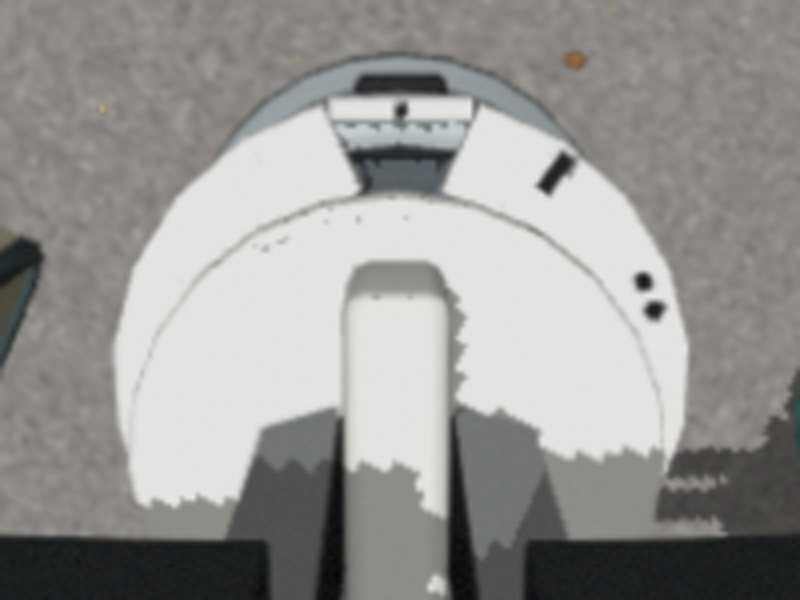

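View pics/s10c.png

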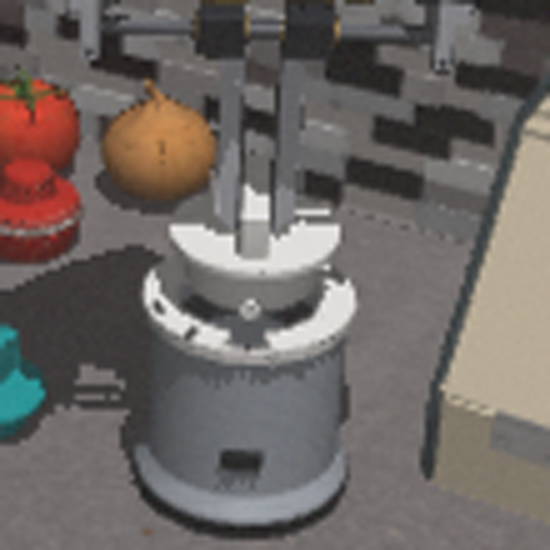

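Alignment looks good: the notch sits about 1 px right of the lid's axis. I'll correct +0.9 mm in tool x and start down carefully.

Call:
drive_tool:
  moves:
    - [[0, 0, 0, 0.0009, -0.0005, 0, -1], [0, 0, 0, 0, 0, 0.004, -1], [0, 0, 0, 0, 0, 0.004, -1], [0, 0, 0, 0, 0, 0.003, -1], [0, 0, 0, 0, 0, 0.003, -1], [0, 0, 0, 0, 0, 0.002, -1], [0, 0, 0, 0, 0, 0, -1], [0, 0, 0, 0, 0, 0, -1]]

```text
time: 20.85
ee_pos: [0.6034, -0.1994, 0.1485]
eef_rot: [0.0, 0.529, 0.848, 0.0]
wrist_force: [1.1, -0.4, -0.3]
grip_width: 0.149
```

Run:
```python
from fit import *
st(); print(r.read_state()["ft_torque"])
```

```text
t 20.85 p [ 0.6034 -0.1994  0.1485] yaw 2.026 tilt [ 0.0002 -0.0001] F [ 1.13 -0.38 -0.3 ] g 0.1489 q [ 0.25  0.69  0.05  1.63 -0.04  0.83  2.34]
[0.10365362 0.01249603 0.0066225 ]
```

Call:
drive_tool:
  moves:
    - [[0, 0, 0, 0, 0, 0.003, -1], [0, 0, 0, 0, 0, 0.003, -1], [0, 0, 0, 0, 0, 0.002, -1], [0, 0, 0, 0, 0, 0.002, -1], [0, 0, 0, 0, 0, 0.001, -1], [0, 0, 0, 0, 0, 0, -1], [0, 0, 0, 0, 0, 0, -1], [0, 0, 0, 0, 0, 0, -1]]

```text
time: 21.85
ee_pos: [0.6034, -0.1993, 0.1374]
eef_rot: [0.0, 0.529, 0.848, 0.0]
wrist_force: [1.0, 0.7, -0.5]
grip_width: 0.15
```

Run:
```python
from fit import *
st(); print(r.read_state()["ft_torque"])
s=r.read_state(); im=r.grab_frame("wrist"); cv2.imwrite("pics/w11.png",im); np.save("w11.npy",[*s["ee_pos"],*s["eef_rot"]])
crop(im,180,140,380,290,4,"pics/w11c.png")
sc=r.grab_frame("scene"); cv2.imwrite("pics/scene11.png",sc); crop(sc,290,150,400,260,5,"pics/s11c.png")
```

```text
t 21.85 p [ 0.6034 -0.1993  0.1374] yaw 2.026 tilt [ 0.0001 -0.    ] F [ 0.96  0.69 -0.49] g 0.1501 q [ 0.25  0.7   0.05  1.64 -0.04  0.8   2.34]
[ 0.01529676  0.02995683 -0.01966459]
```

View pics/w11c.png

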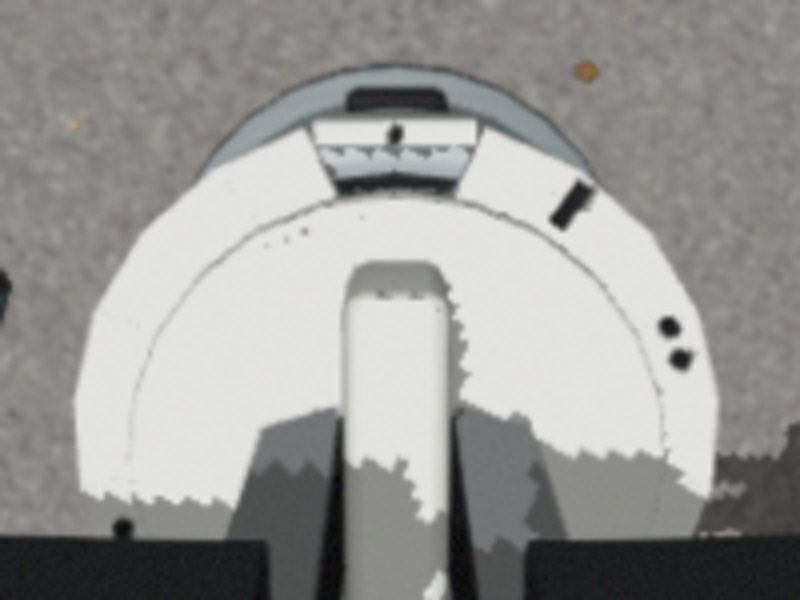

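View pics/s11c.png

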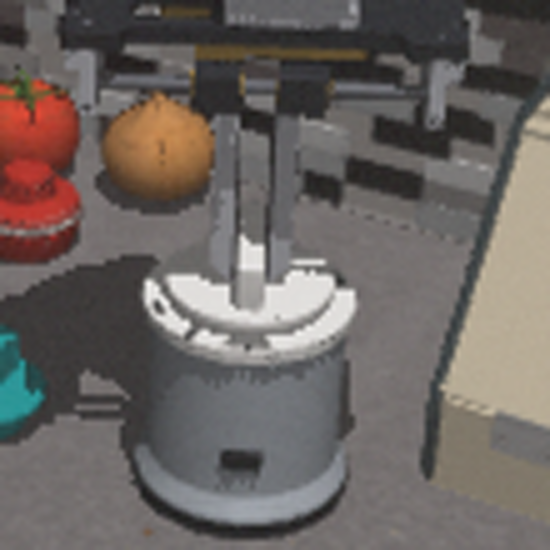

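Call:
drive_tool:
  moves:
    - [[0, 0, 0, 0, 0, 0.0005, -1], [0, 0, 0, 0, 0, 0.0005, -1], [0, 0, 0, 0, 0, 0, -1], [0, 0, 0, 0, 0, 0, -1], [0, 0, 0, 0, 0, 0, -1], [0, 0, 0, 0, 0, 0, -1], [0, 0, 0, 0, 0, 0, -1], [0, 0, 0, 0, 0, 0, -1]]

```text
time: 22.95
ee_pos: [0.6034, -0.1993, 0.1368]
eef_rot: [0.0, 0.529, 0.848, 0.0]
wrist_force: [-1.2, 0.1, 6.6]
grip_width: 0.143
```

Run:
```python
from fit import *
st(); print(r.read_state()["ft_torque"])
```

```text
t 22.95 p [ 0.6034 -0.1993  0.1368] yaw 2.026 tilt [ 0.0003 -0.    ] F [-1.16  0.13  6.59] g 0.143 q [ 0.25  0.7   0.05  1.64 -0.04  0.8   2.34]
[ 0.22008816  0.40880128 -0.0406999 ]
```

Contact force rises to 6.6 N at TCP z = 0.137, so the lid is down on the ring at about 0.090. I'll relax the press slightly and twist clockwise in part.

Call:
drive_tool:
  moves:
    - [[0, 0, 0, 0, 0, -0.0004, -1], [0, 0, 0.05, 0.0001, 0, 0, -1], [0, 0, 0.06, 0.0001, 0, 0, -1], [0, 0, 0.06, 0.0001, 0, 0, -1], [0, 0, 0.06, 0.0001, 0, 0, -1], [0, 0, 0.06, 0.0001, 0, 0, -1], [0, 0, 0.06, 0.0001, 0, 0, -1], [0, 0, 0.05, 0.0001, 0, 0, -1]]

```text
time: 23.95
ee_pos: [0.6036, -0.1989, 0.1368]
eef_rot: [0.0, 0.688, 0.726, 0.0]
wrist_force: [-0.4, -0.5, 2.8]
grip_width: 0.147
```

Run:
```python
from fit import *
st(); print(r.read_state()["ft_torque"])
s=r.read_state(); im=r.grab_frame("wrist"); cv2.imwrite("pics/w12.png",im); np.save("w12.npy",[*s["ee_pos"],*s["eef_rot"]])
crop(im,180,140,380,290,4,"pics/w12c.png")
```

```text
t 23.95 p [ 0.6036 -0.1989  0.1368] yaw 1.6246 tilt [ 0.0008 -0.0006] F [-0.35 -0.47  2.84] g 0.1465 q [ 0.18  0.71  0.16  1.64 -0.14  0.8   2.03]
[0.039127   0.04106867 0.12179543]
```

View pics/w12c.png

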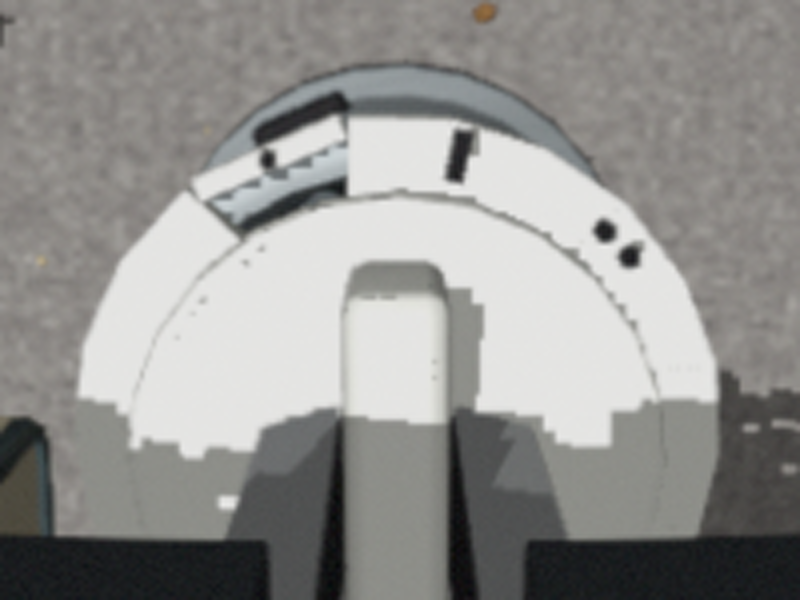

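The lid follows: the bar now points between the notch and the long mark, and the spring torque of 0.12 N m is felt. I'll turn the remaining 0.21 rad and hold.

Call:
drive_tool:
  moves:
    - [[0, 0, 0.05, 0.0001, 0, 0, -1], [0, 0, 0.05, 0.0001, 0, 0, -1], [0, 0, 0.05, 0.0001, 0, 0, -1], [0, 0, 0.04, 0.0001, 0, 0, -1], [0, 0, 0.02, 0, 0, 0, -1], [0, 0, 0, 0, 0, 0, -1], [0, 0, 0, 0, 0, 0, -1], [0, 0, 0, 0, 0, 0, -1]]

```text
time: 25.0
ee_pos: [0.6035, -0.1986, 0.1368]
eef_rot: [0.0, 0.76, 0.65, 0.0]
wrist_force: [1.0, -0.7, 2.3]
grip_width: 0.144
```

Run:
```python
from fit import *
st(); print(r.read_state()["ft_torque"])
s=r.read_state(); im=r.grab_frame("wrist"); cv2.imwrite("pics/w13.png",im); np.save("w13.npy",[*s["ee_pos"],*s["eef_rot"]])
crop(im,180,140,380,290,4,"pics/w13c.png")
sc=r.grab_frame("scene"); cv2.imwrite("pics/scene13.png",sc); st()
t=r.grab_frame("top"); cv2.imwrite("pics/top13.png",t)
```

```text
t 25.0 p [ 0.6035 -0.1986  0.1368] yaw 1.4161 tilt [ 0.0008 -0.0005] F [ 1.01 -0.73  2.28] g 0.1442 q [ 0.14  0.71  0.22  1.64 -0.2   0.81  1.86]
[-0.38598237 -0.31750965  0.07642182]
t 25.1 p [ 0.6034 -0.1986  0.1368] yaw 1.416 tilt [ 0.0006 -0.0004] F [ 1.7  -1.43  2.6 ] g 0.1458 q [ 0.14  0.71  0.22  1.64 -0.2   0.81  1.86]
```

View pics/w13c.png

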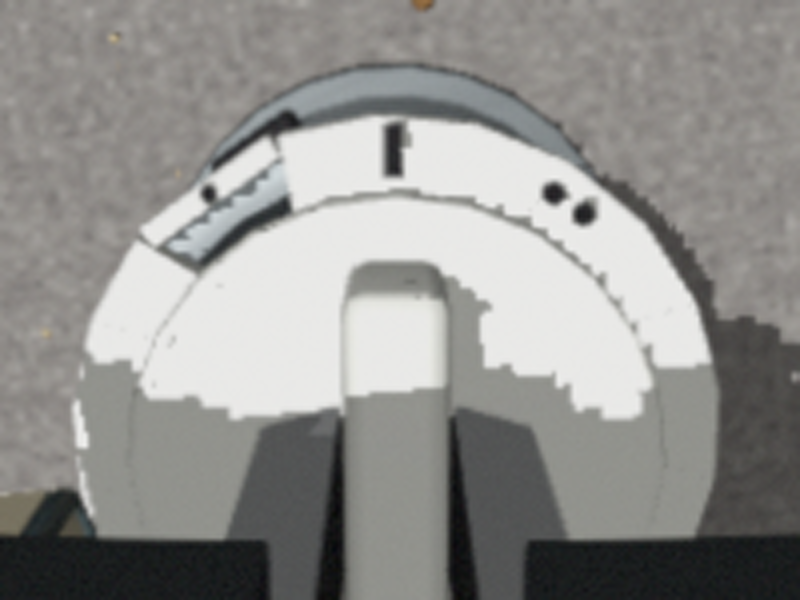

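View pics/scene13.png

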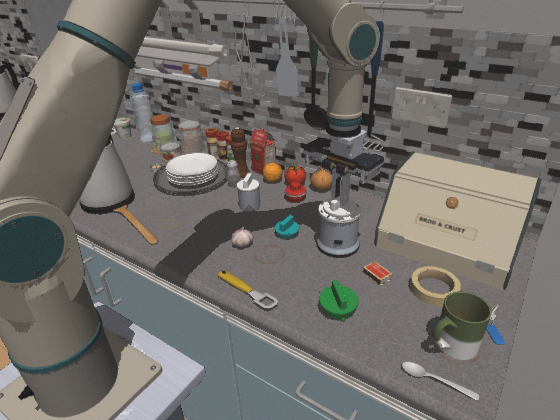

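The bar points straight at the long mark: the mark is at crop column 394 and the bar at 396. The lid is flush and concentric. I'll check the small lid and bystanders once more, then hand in.

Run:
```python
from fit import *
sc=cv2.imread("pics/scene13.png"); s0=cv2.imread("pics/scene0.png")
a=cv2.resize(sc[150:280,220:400],None,fx=4,fy=4,interpolation=cv2.INTER_CUBIC); cv2.imwrite("pics/s13c.png",a)
# bystander shift: red timer, matchbox in scene; shaker/garlic by template
for nm,(x0,y0,x1,y1) in dict(timer=(283,178,310,203),matchbox=(362,258,394,286),garlic=(230,226,254,250),shaker=(225,156,244,190)).items():
    T=s0[y0:y1,x0:x1]; w=sc[y0-12:y1+12,x0-12:x1+12]; m=cv2.matchTemplate(w,T,cv2.TM_CCOEFF_NORMED); _,v,_,l=cv2.minMaxLoc(m); print(nm,l[0]-12,l[1]-12,round(v,2))
# small lid on cup
ct,cs=cam("top"),cam("scene")
print(proj(cs,[(.6364,.1116,.076),(.6364,.1116,.10)]))
```

```text
timer 0 0 0.99
matchbox 0 0 1.0
garlic 0 0 0.9
shaker 0 0 0.73
[[247.29085548 183.59727646]
 [246.67446674 176.24429647]]
```

View pics/s13c.png

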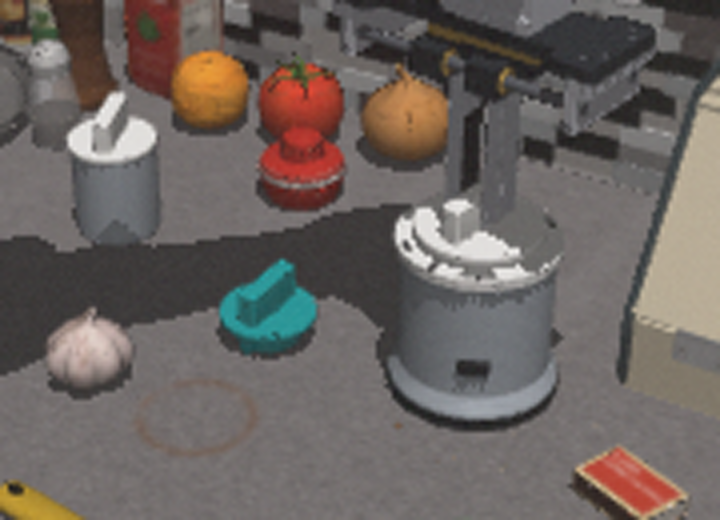

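The small lid is flat on the upright cup, no bystander has shifted, and the large lid is flush and held at the half mark. Handing in.

Run:
```python
from fit import *
st(); print(r.close_job()); st()
```

```text
t 25.15 p [ 0.6035 -0.1985  0.1368] yaw 1.416 tilt [ 0.0006 -0.0004] F [ 1.19 -1.82  1.91] g 0.1471 q [ 0.14  0.71  0.22  1.64 -0.2   0.81  1.86]
the job is handed in; nothing more can be done
None
the job is handed in; nothing more can be done
```

I put the smaller white lid on the steel cup and let it go. I then set the larger lid in the grinder's collar, twisted it about 0.61 rad clockwise to the long bar mark, and handed the job in at about 25 s, still gripping it.

**Last checks:**
- **Small lid:** it looks flat on the upright cup in the scene picture. I judged this by eye and did not measure its height again.
- **Large lid seat:** the lid met the drive ring with its underside at about 90 mm, pressing with 6.6 N. I then relaxed the press to about 2 N.
- **Half mark:** the tool ended at yaw 1.416 rad against 1.427 rad for the mark, and in the wrist picture the bar lines up with it. I could not read the ring itself; allowing for the lug play, it should stand at about 0.57 to 0.61 rad.
- **Grip:** the jaws are closed on the 14 mm bar at the fixed grip of about 30 N, and the arm is still.
- **Bystanders:** all four show no shift between the first and last scene pictures. The match for the salt shaker was weaker (0.73), probably because the cup's new lid overlaps its picture patch.

**What failed or disagreed:**
- The first grasp of the small lid closed on nothing, because I lifted before the fingers had shut. The retry held, and the lid had not moved.
- Triangulated bar heights came out low: 38 to 41 mm for the small lid, where the text gives 46, and 34 mm for the large lid, where it gives 54. I used the text's heights for the grasps.
- The wrist camera showed a sideways bias of about 1.1 mm. I allowed for it by measuring each held lid against its target in the same picture.

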